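# Clamp the test-eye holders in the calibration seats

### The arm

A 6-joint arm with a two-finger parallel gripper is mounted at the origin on the work surface. World frame = base frame: x ahead of the robot, y to its left, z up, the work surface at z = 0. Lengths are in mm, angles in degrees, forces in N, time in s.
With the tool pointing down it reaches from about 300 to 850 mm from the base axis. Payload 4.2 kg.
Tool frame: the origin (TCP) lies at the very end of the fingers, on their centre line; the grasp point (between the pads) lies arm.grip_depth behind it (arm.grip_depth is the distance from the TCP to the grasp point, in mm); z points along the fingers, y is the line along which they close (so a half turn about z gives the same grasp; the last joint's range is limited). The gripper opens to 91 mm and grips with 3 to 60 N. Pads are 32 mm wide; open, the fingers measure 118 mm over their backs; the gripper's body (76 mm by 178 mm) begins 60 mm behind the grasp point.
Start: joints at [-72.651, 18.312, 89.639, -0, 72.044, -1.146], TCP at [182.407, -545.317, 213.976] pointing down, gripper open.
Joint ranges: [-177.97, 177.97], [-48.28, 115.42], [12.27, 149.76], [-77.06, 257.06], [2.81, 150.46], [-146.56, 146.56]. Speed limits (degrees/s): [147.25, 147.25, 180, 180, 180, 180].

### API

Orientations are given as a 3x3 rotation matrix whose columns are the frame's x, y, z axes.
In Python, from rig import observe, cams, arm, finder gives the robot as it stands.
- The arm moves only by the tool jog_arm, never from a script. Its argument "series" is one flat list of numbers, 4 for each row, row after row: the shift along the tool's x, y, z in mm, then the turn about the tool's z in rad. In form: [x, y, z, yaw, x, y, z, yaw, ...]. A call has 1 to 5 rows; each row shifts and turns the commanded pose from where the row before left it, along the tool's axes as they then stand; what a row does not reach is not made up. A row lasts 1/10 s, in which the tool goes at most 50 mm and 8.59 degrees, less where a joint would pass 70% of its speed; a pose out of reach is approached as far as the arm can. A call with a gripper value outside its range is refused whole. "gripper" is the opening, from 0 (shut) to 1 (fully open), set as the call begins (left out, the last holds). The fingers move at their own pace and stop on an object; "newtons" is the grip in N (left out, the last holds). Time passes only in rows, so rows that do not move let the fingers close. It gives the time, the measured TCP pose, the force, the opening and the grip force at its end, in the units of the state.
- observe(): the state, without advancing time (a new reading comes with each control period).
- cams.grab_frame(name): name is "side" or "top" or "wrist"; returns (picture, depth): 480x640x3 uint8, red, green, blue; 480x640 float32, mm along the optical axis (not along the pixel's ray), 0 where there is no reading.
- cams.camera_params(name): a dict with "K" (3x3 intrinsics, pixels), "origin" and "attitude" of the camera in the world. Camera axes: x right, y down, z forward; pixel columns grow to the right and rows downward; lengths in mm; the calibration is good to about 2 mm. A picture is of the moment at which its call begins: read the wrist's pose just before it. camera_params takes no time and is no camera call; for the wrist camera it gives the pose at the moment of the call.
- arm.job_done(): hands the job in; it is judged then, once.
Trained networks look in the newest picture that a camera, given by its name, has taken for a name from the list of things; names that differ only in an ending like _2 or _b are one class to them, and where a whole thing is asked for, a point or a joint stands for the part that bears it (a point fixed in the world has none). Each returns a list of dicts, best first, with "score" (0 to 1); they miss things now and then, are a little off and sometimes report something else, mostly with a low value. They report only what shows in the picture. A call takes as long as a camera call. They do not tell look-alikes from the thing itself.
- finder.recognise(query, camera): "xyz" ([x, y, z] in mm, in world coordinates, good to about 4 mm: the middle of the surface that is visible of it).
The state is a dict: "time_s": time; "joint_pos": joint angles; "joint_velocities": joint speeds; "joint_efforts": joint torques, N m; "tool_pos": TCP position; "eef_rot": TCP orientation; "wrist_force": force on the tool from outside, world axes, zero at the start; "wrist_torque": the same for the moment, N m; "grip_width": opening from 0.0 (shut) to 1.0 (fully open); "gripper_force": force on a finger pad.
Only numpy, scipy, OpenCV 4.12 (cv2) and the standard library are available. Lean on these libraries where they do the work, as an engineer would, in place of code of your own. Each camera call takes 0.05 s, during which the arm holds its last target. There are 200 camera calls.

### The job

Put every test-eye holder that lies on the table into a calibration seat of its own, swinging open the clamp that stands over its cutout and turning the holder so that its keyed base drops fully home. Then tighten all three clamps, an empty seat's too: swing the lever clockwise until the tongue is at its stop and the lever's torque limiter slips (clearly, some 10 degrees or more), and stop well within a further 50 degrees. Leave the other things on the table where they are.

Things in the scene. Friction and masses are not known exactly. Their poses are not given: they have to be found in the camera images.
- holder1_grip (a point): Loose test-eye holder, 300 g; all alike, any seat; may be absent. Steel base 12 mm thick, 50 (x) by 80 (y) mm, plus on its +x side a tab 20 (x) by 30 mm, from y +10 to +40. On it a black head 26 (x) by 44 (y) by 40 mm tall, lens on its +y end; total height 52. Point: middle of the head, 32 mm above the underside, 6 mm to +x of the 50 x 80 rectangle's centre. z up. Grip across the 26 mm.
- holder2_grip (a point): Loose test-eye holder, 300 g; all alike, any seat; may be absent. Steel base 12 mm thick, 50 (x) by 80 (y) mm, plus on its +x side a tab 20 (x) by 30 mm, from y +10 to +40. On it a black head 26 (x) by 44 (y) by 40 mm tall, lens on its +y end; total height 52. Point: middle of the head, 32 mm above the underside, 6 mm to +x of the 50 x 80 rectangle's centre. z up. Grip across the 26 mm.
- holder3_grip (a point): Loose test-eye holder, 300 g; all alike, any seat; may be absent. Steel base 12 mm thick, 50 (x) by 80 (y) mm, plus on its +x side a tab 20 (x) by 30 mm, from y +10 to +40. On it a black head 26 (x) by 44 (y) by 40 mm tall, lens on its +y end; total height 52. Point: middle of the head, 32 mm above the underside, 6 mm to +x of the 50 x 80 rectangle's centre. z up. Grip across the 26 mm.
- seat1_home (a point): Fixed seat: white frame 102 by 114 mm, top 16 mm high, with a cutout 10 mm deep of the holder base's outline plus 3 mm all round. Point and axes: where a holder's listed point and axes lie when fully home (38 mm above the table, tab to +x, base 2 mm proud of the frame). A base put in wrongly stays 10 mm too high, in the tongue's way. The clamp stands on the -x side.
- seat1_pivot (a point): Vertical axis about which tongue1, lever1 and knob1 turn, 76 mm to -x of seat1's home point; the point is 66 mm above the table, 16 mm over the lever's hub. Axes as the seat's.
- knob1 (a point): Middle of the upright black knob (18 mm diameter, z 48 to 85 mm) at the end of the clamp lever, 65 mm from the pivot, 66 mm above the table; the lever arm under it spans z 38 to 48. The lever points straight away from the tongue until its limiter slips. Swing it about the pivot by the knob.
- tongue1 (a joint): Clamp tongue angle, rad, grows clockwise from above: 0 fully open (1.5 rad anticlockwise of the seat's +x), 1.5 at its stop, along the seat's +x, over the base's edge. Tongue 52 mm long, 20 wide, z 21 to 33 mm, 3 mm above a seated base. Clear of the cutout below 0.6. Turns with the lever at about 0.08 N m (1 N at the knob); stays where left.
- lever1 (a joint): Slip of the lever on the tongue's spindle, rad, clockwise positive, 0 at the start. The torque limiter holds up to 0.5 N m (8 N at the knob), as when the tongue is at its stop or blocked, then slips at that steady drag; slip stays, and shows as the lever being out of line with the tongue. More than 1 rad damages it.
- seat2_home (a point): Fixed seat: white frame 102 by 114 mm, top 16 mm high, with a cutout 10 mm deep of the holder base's outline plus 3 mm all round. Point and axes: where a holder's listed point and axes lie when fully home (38 mm above the table, tab to +x, base 2 mm proud of the frame). A base put in wrongly stays 10 mm too high, in the tongue's way. The clamp stands on the -x side.
- seat2_pivot (a point): Vertical axis about which tongue2, lever2 and knob2 turn, 76 mm to -x of seat2's home point; the point is 66 mm above the table, 16 mm over the lever's hub. Axes as the seat's.
- knob2 (a point): Middle of the upright black knob (18 mm diameter, z 48 to 85 mm) at the end of the clamp lever, 65 mm from the pivot, 66 mm above the table; the lever arm under it spans z 38 to 48. The lever points straight away from the tongue until its limiter slips. Swing it about the pivot by the knob.
- tongue2 (a joint): Clamp tongue angle, rad, grows clockwise from above: 0 fully open (1.5 rad anticlockwise of the seat's +x), 1.5 at its stop, along the seat's +x, over the base's edge. Tongue 52 mm long, 20 wide, z 21 to 33 mm, 3 mm above a seated base. Clear of the cutout below 0.6. Turns with the lever at about 0.08 N m (1 N at the knob); stays where left.
- lever2 (a joint): Slip of the lever on the tongue's spindle, rad, clockwise positive, 0 at the start. The torque limiter holds up to 0.5 N m (8 N at the knob), as when the tongue is at its stop or blocked, then slips at that steady drag; slip stays, and shows as the lever being out of line with the tongue. More than 1 rad damages it.
- seat3_home (a point): Fixed seat: white frame 102 by 114 mm, top 16 mm high, with a cutout 10 mm deep of the holder base's outline plus 3 mm all round. Point and axes: where a holder's listed point and axes lie when fully home (38 mm above the table, tab to +x, base 2 mm proud of the frame). A base put in wrongly stays 10 mm too high, in the tongue's way. The clamp stands on the -x side.
- seat3_pivot (a point): Vertical axis about which tongue3, lever3 and knob3 turn, 76 mm to -x of seat3's home point; the point is 66 mm above the table, 16 mm over the lever's hub. Axes as the seat's.
- knob3 (a point): Middle of the upright black knob (18 mm diameter, z 48 to 85 mm) at the end of the clamp lever, 65 mm from the pivot, 66 mm above the table; the lever arm under it spans z 38 to 48. The lever points straight away from the tongue until its limiter slips. Swing it about the pivot by the knob.
- tongue3 (a joint): Clamp tongue angle, rad, grows clockwise from above: 0 fully open (1.5 rad anticlockwise of the seat's +x), 1.5 at its stop, along the seat's +x, over the base's edge. Tongue 52 mm long, 20 wide, z 21 to 33 mm, 3 mm above a seated base. Clear of the cutout below 0.6. Turns with the lever at about 0.08 N m (1 N at the knob); stays where left.
- lever3 (a joint): Slip of the lever on the tongue's spindle, rad, clockwise positive, 0 at the start. The torque limiter holds up to 0.5 N m (8 N at the knob), as when the tongue is at its stop or blocked, then slips at that steady drag; slip stays, and shows as the lever being out of line with the tongue. More than 1 rad damages it.
- drops: Eye-drop bottle, 70 mm tall, 32 mm diameter; leave alone. Origin at the middle of its underside.
- pencup: White cup, 90 mm tall, 70 mm diameter; leave alone. Origin at the middle of its underside.
- penlight: Pen torch lying, about 140 mm long; leave alone. Origin at the middle of its underside.
- occluder: Black eye occluder paddle lying flat, about 175 mm long, 6 mm thick; leave alone. Origin at the middle of its underside (centre of the round blade; the handle runs to -x).
- spray: Small white saline bottle, 100 mm tall, 50 mm diameter; leave alone. Origin at the middle of its underside.
Not all that is in view belongs to the job. What is shaped like the part that bears holder3_grip but pink or turquoise is not meant.

How it is judged (in metres and radians):
At the end, for the whole second after the job is handed in: Every holder present is fully home in a seat (head-middle point within 8 mm of the seat's home point, its x axis within 0.12 rad of the seat's, tilt under 0.08 rad), and all three tongues, an empty seat's too, are at their stops (above 1.40 rad) with their levers slipped by 0.08 to 1.0 rad (((distance between holder1_grip and seat1_home below 0.008 m and angle between the x axis of holder1_grip and the x axis of seat1_home, either way round below 0.12 rad and angle between holder1_grip's own z axis and vertical below 0.08 rad) or (distance between holder1_grip and seat2_home below 0.008 m and angle between the x axis of holder1_grip and the x axis of seat2_home, either way round below 0.12 rad and angle between holder1_grip's own z axis and vertical below 0.08 rad) or (distance between holder1_grip and seat3_home below 0.008 m and angle between the x axis of holder1_grip and the x axis of seat3_home, either way round below 0.12 rad and angle between holder1_grip's own z axis and vertical below 0.08 rad)) and ((distance between holder2_grip and seat1_home below 0.008 m and angle between the x axis of holder2_grip and the x axis of seat1_home, either way round below 0.12 rad and angle between holder2_grip's own z axis and vertical below 0.08 rad) or (distance between holder2_grip and seat2_home below 0.008 m and angle between the x axis of holder2_grip and the x axis of seat2_home, either way round below 0.12 rad and angle between holder2_grip's own z axis and vertical below 0.08 rad) or (distance between holder2_grip and seat3_home below 0.008 m and angle between the x axis of holder2_grip and the x axis of seat3_home, either way round below 0.12 rad and angle between holder2_grip's own z axis and vertical below 0.08 rad)) and ((distance between holder3_grip and seat1_home below 0.008 m and angle between the x axis of holder3_grip and the x axis of seat1_home, either way round below 0.12 rad and angle between holder3_grip's own z axis and vertical below 0.08 rad) or (distance between holder3_grip and seat2_home below 0.008 m and angle between the x axis of holder3_grip and the x axis of seat2_home, either way round below 0.12 rad and angle between holder3_grip's own z axis and vertical below 0.08 rad) or (distance between holder3_grip and seat3_home below 0.008 m and angle between the x axis of holder3_grip and the x axis of seat3_home, either way round below 0.12 rad and angle between holder3_grip's own z axis and vertical below 0.08 rad)) and value of joint each of tongue1, tongue2, tongue3 above 1.4 rad and value of joint lever1 between 0.08 and 1 rad and value of joint lever2 between 0.08 and 1 rad and value of joint lever3 between 0.08 and 1 rad); the robot touches nothing.
It fails at once if a lever is driven on until its limiter has slipped by more than 1 rad (value of joint any of lever1, lever2, lever3 above 1 rad).
It fails at once if one of the other things on the table is shoved more than 80 mm (distance of any of drops, pencup, penlight, occluder, spray from where it was at the start of the episode above 0.08 m).
Of holder1, holder2, holder3 only 2 to 3 are there at a start; the rules pass over those that are not, and their reading is None.
At some moment in a run one of holder1, holder2, holder3 may be knocked a few centimetres aside while the robot is not near it.
Once in a run the grip may slacken for a moment while it holds something.
It also fails if it takes over 210 s, if anything falls off the work surface, if the arm or the gripper's body presses on something with over 40 N, if the wrist force passes 120 N, or if a joint passes its speed limit or range.

## Working session

There is one attempt and no reset: what is moved stays moved. The work goes in short steps, Python scripts to look and compute and a tool call to move; the robot and the scene stay as the last step left them, time stands still between calls to the robot, and variables do not carry over. Pictures are saved under pics/ and viewed, at most 14 in all, crops included, and the job is handed in when it is done.

Besides the shell and the picture viewer there is one more tool, called after "Request:" as name(argument=value, ...), one argument or row to a line, values as JSON. jog_arm: Moves the arm, as the interface text tells. Its arguments: {"type":"object","properties":{"series":{"type":"array","items":{"type":"number"}},"gripper":{"type":"number"},"newtons":{"type":"number"}},"required":["series"]}

```bash
ls; mkdir -p pics
cat > h.py <<'E'
import numpy as np, cv2
from rig import observe, cams, arm, finder
def save(n,f,crop=None,s=1):
    im,d=cams.grab_frame(n); o=im
    if crop: u0,v0,u1,v1=crop; o=im[v0:v1,u0:u1]
    o=cv2.resize(o,None,fx=s,fy=s)
    cv2.imwrite(f,o[:,:,::-1]); return im,d
def world(n,d,p=None):
    p=p or cams.camera_params(n); K=np.array(p["K"]);R=np.array(p["attitude"]);o=np.array(p["origin"])
    v,u=np.mgrid[:480,:640]
    c=np.stack([(u-K[0,2])/K[0,0]*d,(v-K[1,2])/K[1,1]*d,d],-1)
    return c@R.T+o
E
python3 - <<'E'
from h import *
s=observe();print(s["time_s"],s["tool_pos"],s["eef_rot"],arm.grip_depth)
save("top","pics/top.png")
for q in ["holder1_grip","knob1","tongue1","drops","pencup","penlight","occluder","spray"]:
    for r in finder.recognise(q,"top"): print(q,np.round(r["xyz"]),round(r["score"],2))
p=cams.camera_params("top");print(p)
E
```

```text
pics
0.0 [ 182.23629907 -544.84361036  213.13090471] [[ 9.48345928e-01  3.17237589e-01 -5.59810746e-04]
 [ 3.17238083e-01 -9.48344527e-01  1.62977539e-03]
 [-1.38674422e-05 -1.72318414e-03 -9.99998515e-01]] 18.8
holder1_grip [ 616. -243.   14.] 0.83
knob1 [511. 138.  47.] 0.68
knob1 [495. -26.  47.] 0.64
knob1 [460. 353.  48.] 0.59
knob1 [574. -20.  10.] 0.26
tongue1 [520. -21.  50.] 0.72
tongue1 [535. 148.  46.] 0.68
tongue1 [488. 355.  47.] 0.65
drops [ 730. -326.   50.] 0.56
drops [586. 140.   4.] 0.32
pencup [298. 280.  52.] 0.59
penlight [ 388. -333.   16.] 0.85
penlight [ 732. -323.   50.] 0.75
penlight [540. 354.   5.] 0.63
occluder [538. 148.  49.] 0.59
occluder [372. 135.   3.] 0.58
spray [771.  -9.  72.] 0.88
{'K': array([[577.97713168,   0.        , 317.90797835],
       [  0.        , 577.97713168, 231.20129315],
       [  0.        ,   0.        ,   1.        ]]), 'origin': array([ 502.56164328,  -26.90339678, 1192.72606741]), 'attitude': array([[-0.02604079, -0.99820324,  0.05396446],
       [-0.99964615,  0.02629554,  0.00401586],
       [-0.00542767, -0.05384079, -0.99853478]])}
```

View pics/top.png

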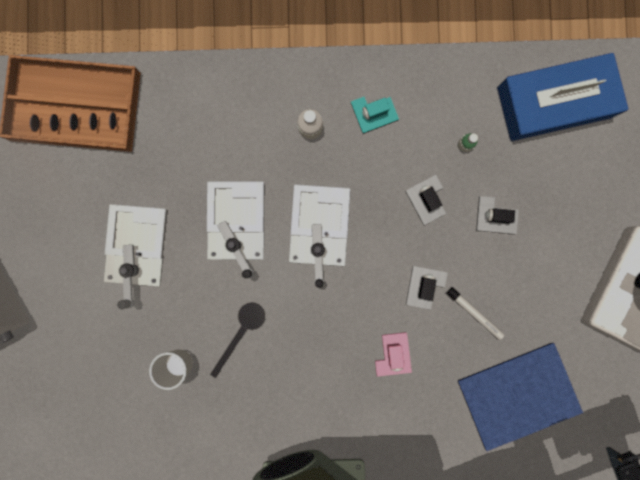

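Three steel-base holders at (427,199), (497,215) and (427,287) have grey bases and black heads, so they fit. The pink part at (395,355) and the turquoise one at (375,112) are look-alikes. All three clamps stand over their cutouts: pivots (127,268), (233,243), (318,249), knobs (127,302), (247,272), (319,283). I'll confirm with an enlarged crop.

Run:
```python
from h import *
im,d=save("top","pics/c1.png",(340,90,540,390),2)
save("top","pics/c2.png",(90,160,370,320),2.8)
np.savez("top0.npz",im=im,d=d)
```

```text
(no output)
```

View pics/c1.png

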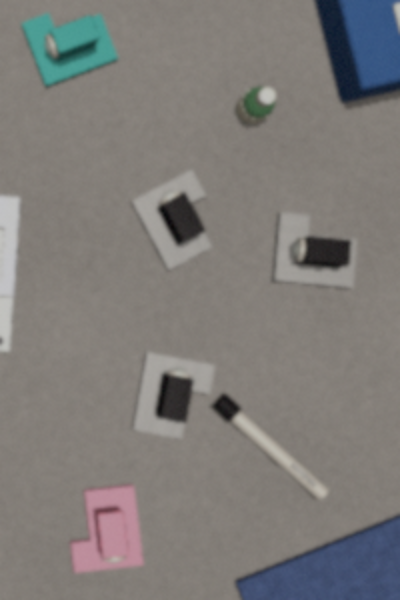

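View pics/c2.png

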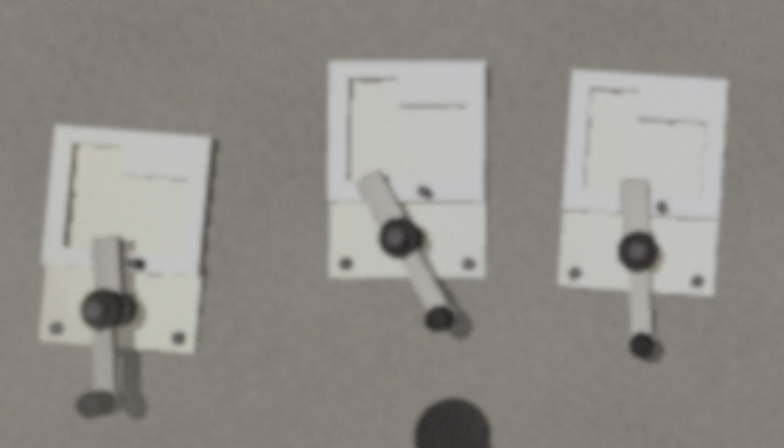

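Crop confirms it: three grey-base, black-head holders, each with a lens at the head's end. The pink and turquoise parts are the decoys. The seats' tab pockets are at the upper left, so seat +x points up in the image. The left and right tongues are roughly closed and the middle one is at about 1 rad. Next I'll measure from depth.

```bash
cat >> h.py <<'E'
def head(W,c,zlo=42,zhi=60,r=45):
    "middle and long-axis angle (deg) of a holder's head top near c; angle of +x axis from base asymmetry"
    D=np.hypot(W[...,0]-c[0],W[...,1]-c[1])
    m=(D<r)&(W[...,2]>zlo)&(W[...,2]<zhi)
    P=W[m][:,:2].astype(np.float32)
    (cx,cy),(w,h),a=cv2.minAreaRect(P)
    b=cv2.boxPoints(((cx,cy),(w,h),a)); e=[b[1]-b[0],b[2]-b[1]]
    l=max(e,key=np.linalg.norm); s=min(e,key=np.linalg.norm); return np.array([cx,cy]),l/np.linalg.norm(l),sorted([w,h]),len(P),np.median(W[m][:,2])
E
python3 - <<'E'
from h import *
f=np.load("top0.npz");W=world("top",f["d"])
for u,v in [(427,199),(497,215),(427,287),(350,240),(410,250)]: print((u,v),W[v,u].round(1))
for u,v in [(430,198),(502,216),(427,289)]:
    print(head(W,W[v,u]))
for n,(u,v) in dict(pA=(127,268),pB=(233,243),pC=(318,249),kA=(127,302),kB=(247,272),kC=(319,283),fB=(250,190),cB=(235,210),plB=(215,250),).items(): print(n,W[v,u].round(1))
E
```

```text
(427, 199) [ 622.6 -240.4   49.8]
(497, 215) [ 587.3 -378.5   47.1]
(427, 287) [ 449.  -233.2   54.8]
(350, 240) [ 5.471e+02 -8.790e+01 -2.000e-01]
(410, 250) [ 523.3 -211.1   -1.8]
(array([ 626.34173584, -246.95262146]), array([0.8995891 , 0.43673727], dtype=float32), [26.44416046142578, 50.80848693847656], 329, np.float64(52.07463225817901))
(array([ 586.89807129, -385.60632324]), array([0.1223852 , 0.99248266], dtype=float32), [26.592737197875977, 52.05772399902344], 334, np.float64(52.0975548977176))
(array([ 448.85568237, -235.48008728]), array([ 0.97829866, -0.20719978], dtype=float32), [25.99989128112793, 51.8225212097168], 334, np.float64(52.020136651212965))
pA [501.4 357.7  47.6]
pB [544.8 144.1  64.6]
pC [528.8 -21.6  62.6]
kA [435.9 349.7  72.9]
kB [487.8 115.5  83.1]
kC [463.2 -21.9  82.9]
fB [654.4 114.7  15.5]
cB [614.8 147.4   7.6]
plB [ 502.6  -26.9 1192.7]
```

Run:
```python
from h import *
f=np.load("top0.npz");im=f["im"].astype(int);W=world("top",f["d"])
for n,p,k in [("A",(501,352),(436,350)),("B",(541,141),(488,116)),("C",(526,-22),(463,-22))]:
    D=lambda q:np.hypot(W[...,0]-q[0],W[...,1]-q[1])
    z=W[...,2]
    m=(D((p[0]+45,p[1]))<95)&(z>3)&(z<20)&(im.min(-1)>150)
    r=cv2.minAreaRect(W[m][:,:2].astype(np.float32)); print(n,"plate",np.round(r[0],1),np.round(r[1],1),round(r[2],2))
    mf=m&(z>13)
    r=cv2.minAreaRect(W[mf][:,:2].astype(np.float32)); print("  frame",np.round(r[0],1),np.round(r[1],1),round(r[2],2),mf.sum())
    for nm,q,lo,hi in [("hub",p,55,75),("knob",k,78,92)]:
        mm=(D(q)<25)&(z>lo)&(z<hi); P=W[mm][:,:2]
        if len(P): print("  ",nm,mm.sum(),((P.max(0)+P.min(0))/2).round(1),P.mean(0).round(1),np.median(z[mm]).round(1))
    mm=(D(p)<85)&(z>34)&(z<52);print("   arm z hist",np.histogram(z[mm],[34,38,42,46,50,54])[0])
```

```text
A plate [548.9 355.3] [115.4 160.1] 83.78
  frame [554.2 354.6] [115.1 144.7] 83.84 1173
   hub 43 [494.9 360.7] [496.5 359.7] 64.3
   knob 75 [432.  358.1] [432.1 356.9] 85.0
   arm z hist [ 97  24  51 182  79]
B plate [594.7 147.6] [115.2 161.5] 88.39
  frame [600.1 147.8] [113.7 143.9] 88.63 1162
   hub 34 [542.  148.8] [541.9 148.8] 64.4
   knob 69 [485.  118.3] [484.8 118.3] 85.2
   arm z hist [ 86  15  33 169  77]
C plate [579.8 -24.9] [116.9 160.1] 84.82
  frame [581.8 -24.4] [114.2 151.6] 84.66 1197
   hub 32 [527.8 -17.7] [527.9 -19.1] 64.6
   knob 65 [463.3 -20. ] [463.2 -20.4] 85.5
   arm z hist [ 72  10  20 146  95]
```

Request:
jog_arm(
  series=[29, -27, 0, 0, 29, -27, 0, 0, 29, -27, 0, 0, 29, -27, 0, 0, 29, -27, 0, 0],
  gripper=0.5,
)

```text
time_s: 1.05
tool_pos: [277.6, -369.9, 214.1]
eef_rot: [[0.949, 0.317, 0.0], [0.317, -0.949, -0.0], [0.0, 0.001, -1.0]]
wrist_force: [0.4, -0.1, -0.3]
grip_width: 0.595
gripper_force: 0.0
```

Request:
jog_arm(
  series=[29, -27, 0, 0, 29, -27, 0, 0, 29, -27, 0, 0, 29, -27, 0, 0, 29, -27, 0, 0],
)

```text
time_s: 1.55
tool_pos: [372.3, -195.8, 214.2]
eef_rot: [[0.948, 0.317, 0.001], [0.317, -0.948, -0.001], [0.001, 0.001, -1.0]]
wrist_force: [0.1, 0.2, -0.2]
grip_width: 0.502
gripper_force: 0.0
```

Request:
jog_arm(
  series=[29, -27, 0, 0, 29, -27, 0, 0, 29, -27, 0, 0, 29, -27, 0, 0, 29, -27, 0, 0],
)

```text
time_s: 2.05
tool_pos: [467.1, -21.7, 214.2]
eef_rot: [[0.948, 0.317, 0.001], [0.317, -0.948, -0.0], [0.001, 0.001, -1.0]]
wrist_force: [0.2, -0.8, 0.6]
grip_width: 0.498
gripper_force: 0.0
```

Request:
jog_arm(
  series=[0, 0, 0, 0.1, 0, 0, 0, 0.1, 0, 0, 0, 0.1, 0, 0, 0, 0, 0, 0, 0, 0],
)

```text
time_s: 2.55
tool_pos: [466.5, -23.2, 214.0]
eef_rot: [[1.0, 0.025, 0.0], [0.025, -1.0, -0.0], [0.0, 0.0, -1.0]]
wrist_force: [0.2, -0.0, -0.1]
grip_width: 0.501
gripper_force: 0.0
```

```bash
cat >> h.py <<'E'
def to(x,y,z,psi):
    "print shift in tool axes and yaw (rad) to reach world xyz with tool-x heading psi deg"
    s=observe();R=np.array(s["eef_rot"]);d=R.T@(np.array([x,y,z])-s["tool_pos"])
    p=np.degrees(np.arctan2(R[1,0],R[0,0])); yaw=-np.radians((psi-p+180)%360-180)
    print("tcp",np.round(s["tool_pos"],1),"psi",round(p,1),"| shift",d.round(1),"yaw",round(yaw,3),"dist",np.linalg.norm(d).round(),"t",round(s["time_s"],2),"j6",round(s["joint_pos"][5],1))
E
python3 - <<'E'
from h import *
p=cams.camera_params("wrist");im,d=save("wrist","pics/w1.png");W=world("wrist",d,p)
print(p["origin"],np.round(p["attitude"],2))
to(463.3,-20.2,53,1.5)
z=W[...,2];print(np.isfinite(z).mean(),(d>0).mean())
for nm,lo,hi in [("hub",55,75),("knob",78,92)]:
    m=((z>lo)&(z<hi)&(d>0)).astype(np.uint8);n,l,st,c=cv2.connectedComponentsWithStats(m)
    for i in range(1,n):
        if st[i,4]>100: P=W[l==i][:,:2];print(nm,st[i,4],((P.max(0)+P.min(0))/2).round(1),np.ptp(P,0).round(1),c[i].round())
E
```

```text
[537.58286171 -22.22042776 385.0857439 ] [[ 0.03 -0.97 -0.25]
 [-1.   -0.03 -0.01]
 [-0.    0.25 -0.97]]
tcp [466.5 -23.3 214. ] psi 1.4 | shift [ -3.1  -3.2 161. ] yaw -0.002 dist 161.0 t 2.6 j6 84.3
1.0 0.9837434895833334
hub 199 [540.1 148.1] [11.1 13.2] [139. 144.]
hub 130 [526.2 -20.9] [11.1 11.4] [318. 164.]
hub 160 [483.  114.9] [16.7 13.3] [181. 204.]
knob 331 [482.7 116.7] [17.7 17.5] [167. 209.]
knob 287 [461.1 -21.7] [17.8 17. ] [317. 235.]
```

View pics/w1.png

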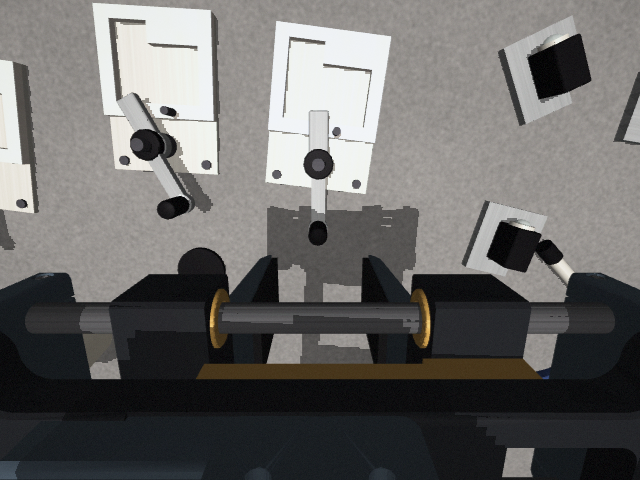

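Wrist view: seat C's knob is at (317,235), its hub at (318,164), seat B's clamp is at the left, and the cutouts are clear. I'll open clamp C now.

Request:
jog_arm(
  series=[-4, -2, 40, 0, 0, 0, 40, 0, 0, 0, 40, 0, 0, 0, 41, 0, 0, 0, 0, 0],
)

```text
time_s: 3.1
tool_pos: [458.2, -21.2, 49.0]
eef_rot: [[1.0, 0.024, -0.011], [0.024, -1.0, 0.001], [-0.011, -0.001, -1.0]]
wrist_force: [-0.5, 0.7, -0.1]
grip_width: 0.504
gripper_force: 0.0
```

Request:
jog_arm(
  series=[0, 0, 0, 0, 0, 0, 0, 0, 0, 0, 0, 0, 0, 0, 0, 0],
  gripper=0.1,
  newtons=8,
)

```text
time_s: 3.5
tool_pos: [463.6, -21.4, 54.5]
eef_rot: [[1.0, 0.023, 0.004], [0.023, -1.0, -0.0], [0.004, 0.0, -1.0]]
wrist_force: [-0.4, -0.1, 1.8]
grip_width: 0.199
gripper_force: 8.0
```

Request:
jog_arm(
  series=[0.6, 9, 0, -0.14, 0.6, 9, 0, -0.14, 0.6, 9, 0, -0.14, 0.6, 9, 0, -0.14],
)

```text
time_s: 3.9
tool_pos: [474.1, -55.1, 54.4]
eef_rot: [[0.832, 0.555, 0.003], [0.555, -0.832, 0.001], [0.003, 0.001, -1.0]]
wrist_force: [0.8, 4.0, 3.0]
grip_width: 0.197
gripper_force: 8.0
```

Request:
jog_arm(
  series=[0.6, 9, 0, -0.14, 0.6, 9, 0, -0.14, 0.6, 9, 0, -0.14, 0.6, 9, 0, -0.14, 0, 0, 0, 0],
)

```text
time_s: 4.4
tool_pos: [502.2, -78.3, 54.3]
eef_rot: [[0.415, 0.91, 0.004], [0.91, -0.415, 0.001], [0.003, 0.004, -1.0]]
wrist_force: [2.3, 4.9, 3.1]
grip_width: 0.191
gripper_force: 8.0
```

Request:
jog_arm(
  series=[0, 0, 0, 0, 0, 0, 0, 0, 0, 0, -30, 0, 0, 0, -40, 0],
  gripper=0.5,
)

```text
time_s: 4.8
tool_pos: [497.5, -78.6, 121.8]
eef_rot: [[0.416, 0.909, -0.006], [0.909, -0.416, 0.0], [-0.002, -0.006, -1.0]]
wrist_force: [1.5, 0.1, -0.2]
grip_width: 0.492
gripper_force: 0.0
```

Request:
jog_arm(
  series=[42.6, -24.4, 0, 0, 42.6, -24.4, 0, 0, 42.6, -24.4, 0, 0, 42.6, -24.4, 0, 0, 0, 0, 0, 0],
)

```text
time_s: 5.3
tool_pos: [480.7, 121.3, 122.9]
eef_rot: [[0.41, 0.912, -0.0], [0.912, -0.41, 0.001], [0.001, -0.001, -1.0]]
wrist_force: [-0.4, -0.2, -0.2]
grip_width: 0.502
gripper_force: 0.0
```

Request:
jog_arm(
  series=[0, 0, 0, 0.13, 0, 0, 0, 0.13, 0, 0, 0, 0.13, 0, 0, 0, 0.13, 0, 0, 0, 0.13],
)

```text
time_s: 5.8
tool_pos: [481.4, 115.7, 122.7]
eef_rot: [[0.884, 0.467, -0.001], [0.467, -0.884, -0.001], [-0.001, 0.001, -1.0]]
wrist_force: [-0.4, 0.1, 0.6]
grip_width: 0.5
gripper_force: 0.0
```

```bash
cat >> h.py <<'E'
def blobs(lo,hi,W,d,mn=100):
    z=W[...,2];m=((z>lo)&(z<hi)&(d>0)).astype(np.uint8);n,l,st,c=cv2.connectedComponentsWithStats(m)
    for i in range(1,n):
        if st[i,4]>mn: P=W[l==i][:,:2];print(lo,hi,st[i,4],((P.max(0)+P.min(0))/2).round(1),np.ptp(P,0).round(1),c[i].round())
E
python3 - <<'E'
from h import *
p=cams.camera_params("wrist");im,d=cams.grab_frame("wrist");W=world("wrist",d,p)
to(484,117.5,53,28)
for lo,hi in [(55,75),(78,92)]: blobs(lo,hi,W,d)
E
```

```text
tcp [481.4 115.7 122.7] psi 27.7 | shift [ 3.2 -0.4 69.7] yaw -0.006 dist 70.0 t 5.85 j6 74.6
55 75 104 [495.2 355.7] [10.5  6. ] [ 3. 65.]
55 75 257 [539.8 148. ] [11.5 11.6] [317. 158.]
55 75 164 [485.3 118.5] [13.3 16.1] [317. 241.]
55 75 205 [527.8 -20.3] [ 7.9 12.5] [508. 281.]
55 75 343 [501.3 -74.6] [16.4  7.6] [546. 342.]
55 75 104 [317.2 242.4] [22.6 12.6] [ 87. 351.]
78 92 559 [482.7 117.6] [18.  17.5] [317. 257.]
```

Request:
jog_arm(
  series=[2, -1, 30, 0, 0, 0, 39, 0, 0, 0, 0, 0, 0, 0, 0, 0],
)

```text
time_s: 6.25
tool_pos: [482.9, 118.1, 54.0]
eef_rot: [[0.881, 0.474, -0.001], [0.474, -0.881, -0.001], [-0.002, -0.0, -1.0]]
wrist_force: [0.3, -0.0, 1.1]
grip_width: 0.502
gripper_force: 0.0
```

Request:
jog_arm(
  series=[0, 0, 0, 0, 0, 0, 0, 0, 0, 0, 0, 0, 0, 0, 0, 0],
  gripper=0.1,
)

```text
time_s: 6.65
tool_pos: [483.6, 118.7, 54.7]
eef_rot: [[0.881, 0.473, 0.002], [0.473, -0.881, 0.0], [0.001, 0.001, -1.0]]
wrist_force: [-0.7, -0.6, 1.2]
grip_width: 0.194
gripper_force: 8.0
```

Request:
jog_arm(
  series=[0.6, 9, 0, -0.14, 0.6, 9, 0, -0.14, 0.6, 9, 0, -0.14, 0.6, 9, 0, -0.14, 0.6, 9, 0, -0.14],
)

```text
time_s: 7.15
tool_pos: [516.1, 89.3, 54.4]
eef_rot: [[0.364, 0.931, -0.0], [0.931, -0.364, 0.001], [0.001, -0.0, -1.0]]
wrist_force: [-1.5, 1.5, 0.4]
grip_width: 0.208
gripper_force: 0.8
```

Request:
jog_arm(
  series=[0.2, 5, 0, -0.07, 0, 0, 0, 0],
)

```text
time_s: 7.35
tool_pos: [521.2, 87.3, 54.2]
eef_rot: [[0.303, 0.953, 0.001], [0.953, -0.303, -0.0], [-0.0, 0.001, -1.0]]
wrist_force: [-0.7, 0.0, 1.6]
grip_width: 0.194
gripper_force: 8.0
```

Request:
jog_arm(
  series=[0, 0, 0, 0, 0, 0, 0, 0, 0, 0, -30, 0, 0, 0, -40, 0],
  gripper=0.5,
)

```text
time_s: 7.75
tool_pos: [518.9, 87.4, 122.8]
eef_rot: [[0.304, 0.953, -0.005], [0.953, -0.304, -0.001], [-0.003, -0.005, -1.0]]
wrist_force: [1.4, -0.2, 0.2]
grip_width: 0.486
gripper_force: 0.0
```

Run:
```python
from h import *
to(431.5,357,123,2.7)
```

```text
tcp [518.9  87.4 122.8] psi 72.3 | shift [ 2.303e+02 -1.651e+02  1.000e-01] yaw 1.215 dist 283.0 t 7.75 j6 26.0
```

Request:
jog_arm(
  series=[38.4, -27.5, 0, 0, 38.4, -27.5, 0, 0, 38.4, -27.5, 0, 0, 38.4, -27.5, 0, 0, 38.4, -27.5, 0, 0],
)

```text
time_s: 8.25
tool_pos: [446.9, 313.8, 124.1]
eef_rot: [[0.304, 0.953, 0.0], [0.953, -0.304, 0.0], [0.0, 0.0, -1.0]]
wrist_force: [1.4, 0.1, -0.8]
grip_width: 0.502
gripper_force: 0.0
```

Request:
jog_arm(
  series=[38.4, -27.5, 0, 0, 0, 0, 0, 0.135, 0, 0, 0, 0.135, 0, 0, 0, 0.135, 0, 0, 0, 0.135],
)

```text
time_s: 8.75
tool_pos: [432.8, 357.3, 123.8]
eef_rot: [[0.754, 0.657, -0.0], [0.657, -0.754, -0.0], [-0.0, 0.0, -1.0]]
wrist_force: [-0.6, -0.6, 0.6]
grip_width: 0.499
gripper_force: 0.0
```

Request:
jog_arm(
  series=[0, 0, 0, 0.135, 0, 0, 0, 0.135, 0, 0, 0, 0.135, 0, 0, 0, 0.135, 0, 0, 0, 0.135],
)

```text
time_s: 9.25
tool_pos: [433.0, 357.0, 123.8]
eef_rot: [[0.999, 0.042, -0.0], [0.042, -0.999, -0.0], [-0.0, 0.0, -1.0]]
wrist_force: [0.8, -0.7, 0.1]
grip_width: 0.498
gripper_force: 0.0
```

Run:
```python
from h import *
p=cams.camera_params("wrist");im,d=cams.grab_frame("wrist");W=world("wrist",d,p)
to(431.5,357,53,2.7)
for lo,hi in [(55,75),(78,92)]: blobs(lo,hi,W,d)
```

```text
tcp [433.  357.  123.8] psi 2.2 | shift [-1.5 -0.  70.8] yaw -0.009 dist 71.0 t 9.3 j6 126.1
55 75 237 [539.9 151.8] [11.8  7.7] [633. 111.]
55 75 253 [494.9 359.7] [11.4 11.6] [319. 166.]
55 75 934 [420.3 583.1] [34.1 19.1] [ 12. 262.]
55 75 178 [435.  357.1] [ 7.9 17.2] [319. 248.]
78 92 549 [430.3 357. ] [17.  17.1] [318. 264.]
```

Request:
jog_arm(
  series=[-1.5, 0, 30, 0, 0, 0, 40, 0, 0, 0, 0, 0, 0, 0, 0, 0],
)

```text
time_s: 9.7
tool_pos: [431.7, 357.0, 54.0]
eef_rot: [[0.999, 0.049, -0.001], [0.049, -0.999, -0.001], [-0.001, 0.001, -1.0]]
wrist_force: [-0.2, 0.5, 0.1]
grip_width: 0.498
gripper_force: 0.0
```

Request:
jog_arm(
  series=[0, 0, 0, 0, 0, 0, 0, 0, 0, 0, 0, 0, 0, 0, 0, 0],
  gripper=0.1,
)

```text
time_s: 10.1
tool_pos: [432.3, 357.4, 54.8]
eef_rot: [[0.999, 0.048, 0.001], [0.048, -0.999, 0.001], [0.001, -0.001, -1.0]]
wrist_force: [0.4, 0.5, 1.7]
grip_width: 0.195
gripper_force: 8.0
```

Request:
jog_arm(
  series=[0.6, 9, 0, -0.14, 0.6, 9, 0, -0.14, 0.6, 9, 0, -0.14, 0.6, 9, 0, -0.14],
)

```text
time_s: 10.5
tool_pos: [443.7, 324.0, 54.8]
eef_rot: [[0.818, 0.576, 0.002], [0.576, -0.818, 0.002], [0.003, -0.001, -1.0]]
wrist_force: [-0.7, 3.0, 1.6]
grip_width: 0.193
gripper_force: 8.0
```

Request:
jog_arm(
  series=[0.6, 9, 0, -0.14, 0.6, 9, 0, -0.14, 0.6, 9, 0, -0.14, 0.6, 9, 0, -0.14, 0, 0, 0, 0],
)

```text
time_s: 11.0
tool_pos: [472.4, 301.4, 54.8]
eef_rot: [[0.393, 0.919, 0.003], [0.919, -0.393, 0.002], [0.003, 0.002, -1.0]]
wrist_force: [0.5, 2.4, 3.2]
grip_width: 0.195
gripper_force: 8.0
```

Request:
jog_arm(
  series=[0, 0, 0, 0, 0, 0, 0, 0, 0, 0, -40, 0, 0, 0, -50, 0, 0, 0, -50, 0],
  gripper=0.6,
)

```text
time_s: 11.5
tool_pos: [469.7, 300.1, 194.8]
eef_rot: [[0.393, 0.919, -0.002], [0.919, -0.393, -0.002], [-0.003, -0.001, -1.0]]
wrist_force: [-0.2, 0.5, -0.9]
grip_width: 0.59
gripper_force: 0.0
```

Run:
```python
from h import *
save("top","pics/t2.png",(90,160,550,380),1.7)
to(449,-140,180,0)
```

```text
tcp [474.  302.7 204.3] psi 66.8 | shift [-417.2  150.9   20.7] yaw 1.167 dist 444.0 t 11.55 j6 54.6
```

View pics/t2.png

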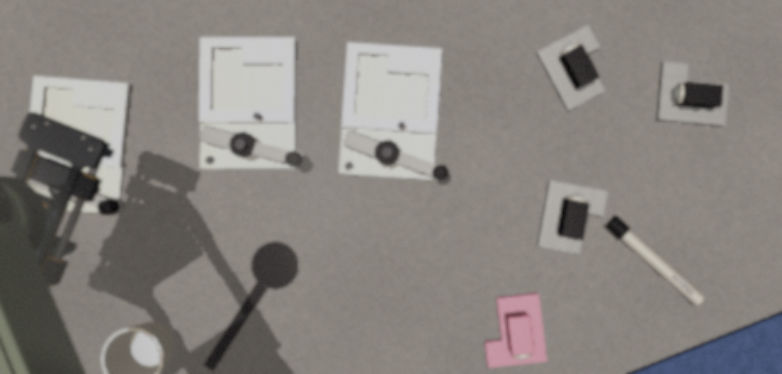

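All three tongues are clear of their cutouts, and the holders are unmoved. Now to holder (427,287).

Request:
jog_arm(
  series=[-42, 15.7, 0, 0, -42, 15.7, 0, 0, -42, 15.7, 0, 0, -42, 15.7, 0, 0, -42, 15.7, 0, 0],
)

```text
time_s: 12.05
tool_pos: [459.6, 75.0, 193.6]
eef_rot: [[0.393, 0.92, -0.001], [0.92, -0.393, -0.001], [-0.001, -0.0, -1.0]]
wrist_force: [1.2, 0.2, -0.4]
grip_width: 0.599
gripper_force: 0.0
```

Request:
jog_arm(
  series=[-42, 15.7, 0, 0, -42, 15.7, 0, 0, -42, 15.7, 0, 0, -42, 15.7, 0, 0, -42, 15.7, 0, 0],
)

```text
time_s: 12.55
tool_pos: [449.5, -148.8, 193.6]
eef_rot: [[0.393, 0.919, -0.001], [0.919, -0.393, -0.0], [-0.0, -0.001, -1.0]]
wrist_force: [1.1, 0.2, 1.1]
grip_width: 0.601
gripper_force: 0.0
```

Request:
jog_arm(
  series=[-42, 15.7, 0, 0, -42, 15.7, 0, 0, 0, 0, 0, 0.1375, 0, 0, 0, 0.1375, 0, 0, 0, 0.1375],
)

```text
time_s: 13.05
tool_pos: [445.6, -237.0, 193.2]
eef_rot: [[0.734, 0.68, -0.002], [0.68, -0.734, 0.0], [-0.001, -0.001, -1.0]]
wrist_force: [-0.4, 0.1, -0.0]
grip_width: 0.6
gripper_force: 0.0
```

Request:
jog_arm(
  series=[0, 0, 0, 0.1375, 0, 0, 0, 0.1375, 0, 0, 0, 0.1375, 0, 0, 0, 0.1375, 0, 0, 0, 0.1375],
)

```text
time_s: 13.55
tool_pos: [445.8, -236.4, 193.4]
eef_rot: [[0.998, 0.061, -0.001], [0.061, -0.998, 0.0], [-0.001, -0.0, -1.0]]
wrist_force: [-0.2, -0.2, -0.4]
grip_width: 0.6
gripper_force: 0.0
```

Request:
jog_arm(
  series=[0, 0, 0, 0.1375, 0, 0, 0, 0.1375, 0, 0, 0, 0],
)

```text
time_s: 13.85
tool_pos: [445.9, -236.5, 193.5]
eef_rot: [[0.978, -0.206, -0.001], [-0.206, -0.978, 0.0], [-0.001, -0.0, -1.0]]
wrist_force: [-0.6, 0.1, -0.2]
grip_width: 0.604
gripper_force: 0.0
```

```bash
cat >> h.py <<'E'
def hold(W,c):
    "holder fit: head middle from base outline; prints"
    ce,l,sz,n,zm=head(W,c,zlo=48,zhi=57)
    a=np.degrees(np.arctan2(l[1],l[0]))
    # base points in head frame -> edges
    print("head",ce.round(1),"long axis",round(a,1),np.round(sz,1),n)
    # full-height-band sanity: base rect via z 8..15
    D=np.hypot(W[...,0]-c[0],W[...,1]-c[1]);m=(D<75)&(W[...,2]>9)&(W[...,2]<15);P=W[m][:,:2]-ce
    x=P@np.array([l[1],-l[0]]);y=P@l
    print("base in head frame x",np.percentile(x,[1,99]).round(1),"y",np.percentile(y,[1,99]).round(1))
    for lo,hi in [(-40,-15),(15,40)]:
        k=(y>lo)&(y<hi); print("  y",lo,hi,"x range",np.percentile(x[k],[1,99]).round(1) if k.sum()>20 else None)
E
python3 - <<'E'
from h import *
p=cams.camera_params("wrist");im,d=save("wrist","pics/w2.png");W=world("wrist",d,p)
to(449,-235,200,-12)
hold(W,(449,-235))
E
```

```text
tcp [ 446.  -236.5  193.6] psi -11.7 | shift [ 2.6 -2.1 -6.5] yaw 0.004 dist 7.0 t 13.9 j6 72.5
head [ 442.8 -237. ] long axis -12.4 [25.4 43.7] 1180
base in head frame x [-31.   64.2] y [-39.3  39.3]
  y -40 -15 x range [-30.7  18. ]
  y 15 40 x range [-31.1  38. ]
```

View pics/w2.png

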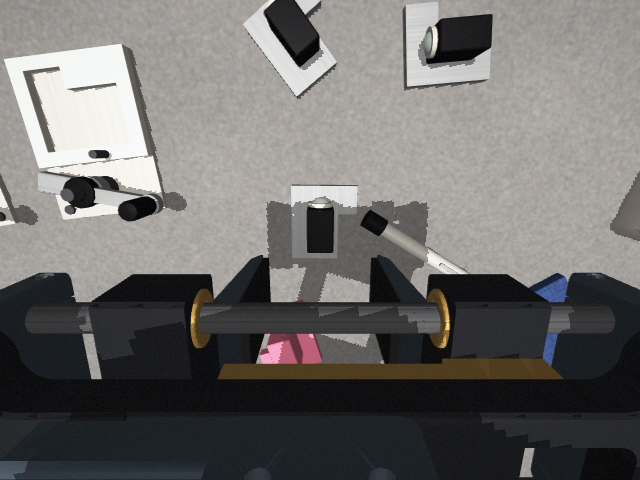

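Holder 3 is fitted: head (442.8,-237.0), long axis -12.4°, and the base extents match the description. It appears at (320,228), with its tab top-right and lens up. Gripping it.

Request:
jog_arm(
  series=[-3, 1, 45, 0.01, 0, 0, 45, 0, 0, 0, 45, 0, 0, 0, 28, 0, 0, 0, 0, 0],
)

```text
time_s: 14.4
tool_pos: [440.2, -235.4, 27.4]
eef_rot: [[0.977, -0.214, -0.008], [-0.214, -0.977, 0.004], [-0.009, -0.003, -1.0]]
wrist_force: [-0.9, -0.1, 0.2]
grip_width: 0.597
gripper_force: 0.0
```

Request:
jog_arm(
  series=[0, 0, 12, 0, 0, 0, 0, 0],
)

```text
time_s: 14.6
tool_pos: [443.6, -237.4, 19.1]
eef_rot: [[0.977, -0.215, 0.0], [-0.215, -0.977, -0.0], [0.001, 0.0, -1.0]]
wrist_force: [0.1, -0.2, -0.1]
grip_width: 0.601
gripper_force: 0.0
```

Request:
jog_arm(
  series=[0, 0, 0, 0, 0, 0, 0, 0, 0, 0, 0, 0, 0, 0, 0, 0],
  gripper=0.15,
  newtons=30,
)

```text
time_s: 15.0
tool_pos: [443.7, -237.2, 19.6]
eef_rot: [[0.976, -0.216, 0.001], [-0.216, -0.976, -0.0], [0.001, -0.0, -1.0]]
wrist_force: [-0.0, -0.8, 4.9]
grip_width: 0.282
gripper_force: 30.0
```

Request:
jog_arm(
  series=[0, 0, -30, 0, 0, 0, -45, 0, 0, 0, -45, 0, 0, 0, 0, 0],
)

```text
time_s: 15.4
tool_pos: [446.9, -239.3, 144.7]
eef_rot: [[0.976, -0.215, 0.011], [-0.215, -0.977, -0.007], [0.012, 0.004, -1.0]]
wrist_force: [0.7, -0.3, -3.0]
grip_width: 0.28
gripper_force: 30.0
```

Run:
```python
from h import *
to(604.7,-27,140,84)
```

```text
tcp [ 446.9 -239.3  144.7] psi -12.4 | shift [ 108.3 -241.3    5.1] yaw -1.683 dist 265.0 t 15.4 j6 73.0
```

Request:
jog_arm(
  series=[25.5, -31, -2, 0, 25.5, -31, -2, 0, 25.5, -31, -2, 0, 25.5, -31, -2, 0, 25.5, -31, -2, 0],
)

```text
time_s: 15.9
tool_pos: [601.2, -112.0, 147.1]
eef_rot: [[0.977, -0.215, -0.003], [-0.215, -0.977, 0.0], [-0.003, 0.0, -1.0]]
wrist_force: [1.1, -0.8, -4.0]
grip_width: 0.285
gripper_force: 30.0
```

Request:
jog_arm(
  series=[0, 0, 0, -0.14, 0, 0, 0, -0.14, 0, 0, 0, -0.14, 0, 0, 0, -0.14, 0, 0, 0, -0.14],
)

```text
time_s: 16.4
tool_pos: [600.0, -113.0, 146.8]
eef_rot: [[0.883, 0.47, -0.004], [0.47, -0.883, 0.001], [-0.003, -0.002, -1.0]]
wrist_force: [-0.5, 0.1, -3.4]
grip_width: 0.284
gripper_force: 30.0
```

Request:
jog_arm(
  series=[0, 0, 0, -0.14, 0, 0, 0, -0.14, 0, 0, 0, -0.14, 0, 0, 0, -0.14, 0, 0, 0, -0.14],
)

```text
time_s: 16.9
tool_pos: [600.0, -113.1, 146.8]
eef_rot: [[0.373, 0.928, -0.004], [0.928, -0.373, 0.001], [-0.001, -0.004, -1.0]]
wrist_force: [-0.5, -1.0, -2.6]
grip_width: 0.282
gripper_force: 30.0
```

Request:
jog_arm(
  series=[0, 0, 0, -0.14, 0, 0, 0, -0.14, 0, 0, 0, 0, 0, 0, 0, 0],
)

```text
time_s: 17.3
tool_pos: [600.5, -113.2, 147.6]
eef_rot: [[0.111, 0.994, -0.002], [0.994, -0.111, 0.0], [0.0, -0.002, -1.0]]
wrist_force: [0.3, -0.2, -3.2]
grip_width: 0.287
gripper_force: 30.0
```

```bash
cat >> h.py <<'E'
from scipy.optimize import minimize
def seat(W,d,c0,yaw0):
    "fit seat: home xy and yaw from frame-top (z 16) / cutout-floor (z 6) labels"
    z=W[...,2];D=np.hypot(W[...,0]-c0[0],W[...,1]-c0[1])
    m=(D<75)&(d>0)&(z>-4)&(z<19.5);P=W[m];lab=np.where(P[:,2]>12.5,1,np.where(P[:,2]>3,2,0)) # 1 frame 2 floor 0 table
    def f(q):
        c,s=np.cos(q[2]/30),np.sin(q[2]/30);x=(P[:,0]-q[0])*c+(P[:,1]-q[1])*s+6;y=-(P[:,0]-q[0])*s+(P[:,1]-q[1])*c
        # x,y relative to 50x80 rect centre; signed dist (neg inside) of cutout = union of two boxes
        b=lambda cx,cy,hx,hy:np.maximum(np.abs(x-cx)-hx,np.abs(y-cy)-hy)
        cut=np.minimum(b(0,0,28,43),b(22.5,25,50.5-22.5+0*x,18) if 0 else b(24,25,24,18)+0)
        k=(x>-26)  # ignore clamp side
        t=np.tanh(cut/1.5)            # -1 inside,+1 outside
        fl=np.where(lab==2,-1.,1.);w=k&(lab>0)
        return np.mean((t-fl)[w]**2)
    best=min((minimize(f,[c0[0]+a,c0[1]+b_,30*yaw0],method="Nelder-Mead",options=dict(initial_simplex=None,xatol=.05,fatol=1e-6)) for a in(-4,4) for b_ in(-4,4)),key=lambda r:r.fun)
    print("seat home",best.x[:2].round(1),"yaw",np.degrees(best.x[2]/30).round(2),"res",round(best.fun,3),len(P)); return best.x
E
python3 - <<'E'
from h import *
p=cams.camera_params("wrist");im,d=save("wrist","pics/w3.png");W=world("wrist",d,p)
q=seat(W,d,(604,-27),-0.09)
to(q[0],q[1],100,90+np.degrees(q[2]/30))
for lo,hi in [(55,75),(78,92)]: blobs(lo,hi,W,d)
E
```

```text
seat home [601.5 -27.9] yaw -5.13 res 0.053 21921
tcp [ 600.7 -113.2  147.9] psi 83.7 | shift [84.8 -8.5 48. ] yaw -0.021 dist 98.0 t 17.35 j6 -5.4
55 75 2658 [776.3 -12.5] [42.5 49. ] [543.  82.]
55 75 284 [525.8 -21. ] [12.3 11.8] [206. 133.]
55 75 230 [505.3 -80.1] [10.4 15.8] [195. 213.]
55 75 235 [ 736.3 -331.6] [16.5 16.4] [489. 454.]
78 92 731 [775.6 -12.5] [20.  26.7] [566.  76.]
78 92 505 [501.7 -80.8] [16.8 17.3] [179. 221.]
```

View pics/w3.png

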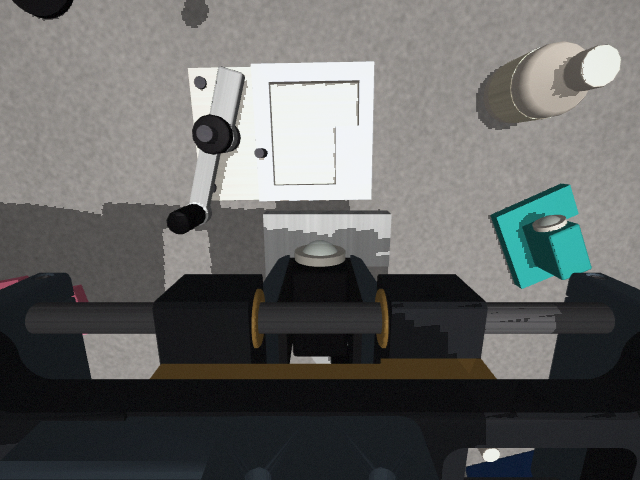

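The view shows seat C's cutout at (268–358, 82–185) with the clamp open, and the held base's front edge at about (262–390, 213). I'll check the held offset in the same camera.

```bash
cat >> h.py <<'E'
def held(W,d,dz=19.6):
    s=observe();R=np.array(s["eef_rot"]);T=np.array(s["tool_pos"]);L=(W-T)@R
    zt=L[...,2]; m=(d>0)&(abs(zt-(dz-12))<4)&(L[...,0]>5)&(L[...,0]<60)&(abs(L[...,1])<60)
    P=L[m];k=P[:,0]>30
    print("held: tool-y edges (exp -31,39)",np.percentile(P[k][:,1],[1,99]).round(1),"front tool-x (exp 40)",np.percentile(P[:,0],99).round(1),"z",np.median(zt[m]).round(1),len(P))
    f=P[(abs(P[:,1])<36)]; b=[(y,np.percentile(f[(abs(f[:,1]-y)<3)][:,0],98)) for y in (-25,-10,10,30) if (abs(f[:,1]-y)<3).sum()>5]; print(np.round(b,1).tolist())
E
python3 - <<'E'
from h import *
p=cams.camera_params("wrist");im,d=cams.grab_frame("wrist");W=world("wrist",d,p);held(W,d)
E
```

```text
held: tool-y edges (exp -31,39) [-30.5  38.2] front tool-x (exp 40) 37.8 z 7.7 5296
[[-25.0, 37.7], [-10.0, 37.8], [10.0, 37.7], [30.0, 37.8]]
```

Request:
jog_arm(
  series=[43.3, -4.1, 0, 0, 43.3, -4.2, 0, -0.021, 0, 0, 0, 0, 0, 0, 40, 0, 0, 0, 40, 0],
)

```text
time_s: 17.9
tool_pos: [603.7, -26.2, 69.4]
eef_rot: [[0.087, 0.996, 0.005], [0.996, -0.087, -0.001], [-0.0, 0.005, -1.0]]
wrist_force: [0.0, -0.0, -4.9]
grip_width: 0.286
gripper_force: 30.0
```

Request:
jog_arm(
  series=[0, 0, 23, 0, 0, 0, 0, 0, 0, 0, 0, 0, 0, 0, 0, 0],
)

```text
time_s: 18.3
tool_pos: [604.0, -26.7, 47.8]
eef_rot: [[0.087, 0.996, 0.004], [0.996, -0.087, -0.0], [-0.0, 0.004, -1.0]]
wrist_force: [-0.2, -0.2, -2.5]
grip_width: 0.284
gripper_force: 30.0
```

Run:
```python
from h import *
x,y,yw=601.5,-27.9,np.radians(-5.13)
a=yw+np.pi/2
to(x+1.8*np.cos(a)-.2*np.cos(yw)*-1,y+1.8*np.sin(a),25.6,84.87)
```

```text
tcp [604.  -26.7  47.8] psi 85.0 | shift [ 0.4 -2.2 22.2] yaw 0.002 dist 22.0 t 18.3 j6 1.4
```

Request:
jog_arm(
  series=[0.4, -2.2, 4, 0, 0, 0, 4, 0, 0, 0, 0, 0],
)

```text
time_s: 18.6
tool_pos: [599.8, -25.8, 37.9]
eef_rot: [[0.087, 0.996, -0.0], [0.996, -0.087, -0.0], [-0.0, -0.0, -1.0]]
wrist_force: [0.4, -0.5, -3.2]
grip_width: 0.284
gripper_force: 30.0
```

Request:
jog_arm(
  series=[0, 0, 4, 0, 0, 0, 4, 0, 0, 0, 4, 0, 0, 0, 2, 0, 0, 0, 0, 0],
)

```text
time_s: 19.1
tool_pos: [600.1, -25.8, 25.5]
eef_rot: [[0.087, 0.996, 0.0], [0.996, -0.087, -0.0], [-0.0, 0.0, -1.0]]
wrist_force: [-3.7, -0.2, 8.2]
grip_width: 0.285
gripper_force: 30.0
```

Request:
jog_arm(
  series=[0, 0, 0, 0, 0, 0, 0, 0, 0, 0, 0, 0, 0, 0, -30, 0, 0, 0, -45, 0],
  gripper=0.5,
)

```text
time_s: 19.6
tool_pos: [598.1, -25.6, 96.8]
eef_rot: [[0.087, 0.996, -0.007], [0.996, -0.087, 0.0], [-0.0, -0.007, -1.0]]
wrist_force: [1.2, 0.6, 0.5]
grip_width: 0.498
gripper_force: 0.0
```

Request:
jog_arm(
  series=[0, 0, -47, 0, 0, 0, -48, 0, -43.8, 8.4, 0, 0, -43.8, 8.4, 0, 0, -43.8, 8.4, 0, 0],
)

```text
time_s: 20.1
tool_pos: [614.1, -160.0, 194.5]
eef_rot: [[0.086, 0.996, 0.001], [0.996, -0.086, -0.0], [-0.0, 0.001, -1.0]]
wrist_force: [0.7, 0.6, 1.2]
grip_width: 0.506
gripper_force: 0.0
```

Request:
jog_arm(
  series=[-43.8, 8.4, 0, 0, -43.8, 8.4, 0, 0, 0, 0, 0, 0.13, 0, 0, 0, 0.13, 0, 0, 0, 0.13],
)

```text
time_s: 20.6
tool_pos: [622.9, -248.3, 193.3]
eef_rot: [[0.465, 0.885, -0.001], [0.885, -0.465, 0.0], [0.0, -0.001, -1.0]]
wrist_force: [0.7, 0.7, 0.2]
grip_width: 0.499
gripper_force: 0.0
```

Request:
jog_arm(
  series=[0, 0, 0, 0.13, 0, 0, 0, 0.13, 0, 0, 0, 0.13, 0, 0, 0, 0.13, 0, 0, 0, 0.13],
)

```text
time_s: 21.1
tool_pos: [623.0, -247.6, 193.6]
eef_rot: [[0.905, 0.425, -0.0], [0.425, -0.905, 0.0], [-0.0, -0.0, -1.0]]
wrist_force: [0.1, 0.7, 0.3]
grip_width: 0.503
gripper_force: 0.0
```

Request:
jog_arm(
  series=[0, 0, 0, 0, 0, 0, 0, 0],
)

```text
time_s: 21.3
tool_pos: [623.0, -247.6, 193.7]
eef_rot: [[0.902, 0.432, -0.0], [0.432, -0.902, 0.0], [-0.0, -0.0, -1.0]]
wrist_force: [0.4, 0.1, 0.3]
grip_width: 0.5
gripper_force: 0.0
```

```bash
cat >> h.py <<'E'
def look(f=None):
    p=cams.camera_params("wrist")
    im,d=save("wrist",f) if f else cams.grab_frame("wrist")
    return world("wrist",d,p),d
E
python3 - <<'E'
from h import *
W,d=look()
to(623,-248,195,26)
hold(W,(623,-248))
blobs(46,57,W,d)
E
```

```text
tcp [ 622.9 -247.6  193.8] psi 25.6 | shift [-0.1  0.4 -1.2] yaw -0.008 dist 1.0 t 21.35 j6 41.8
head [ 621.2 -249.6] long axis 26.2 [25.2 43.8] 1161
base in head frame x [-30.2  38.4] y [-40.   39.4]
  y -40 -15 x range [-30.2  18.5]
  y 15 40 x range [-30.2  38.6]
46 57 1146 [ 798.1 -414.6] [115.4  27.8] [570. 130.]
46 57 373 [600.3 -28.2] [28.7 47.3] [104. 147.]
46 57 321 [ 736.6 -331.1] [26.7 24.7] [449. 157.]
46 57 1421 [517.5 -49. ] [46.4 84.2] [ 85. 232.]
46 57 1212 [ 622.1 -250.1] [49.9 40.9] [320. 228.]
46 57 114 [ 455.4 -602.4] [21.4 17.8] [524. 473.]
```

Request:
jog_arm(
  series=[-3.2, 1, 45, -0.01, 0, 0, 45, 0, 0, 0, 45, 0, 0, 0, 28, 0, 0, 0, 0, 0],
)

```text
time_s: 21.85
tool_pos: [617.2, -248.5, 26.1]
eef_rot: [[0.898, 0.44, -0.009], [0.44, -0.898, 0.004], [-0.007, -0.007, -1.0]]
wrist_force: [-0.3, -0.6, -0.6]
grip_width: 0.5
gripper_force: 0.0
```

Request:
jog_arm(
  series=[0, 0, 12, 0, 0, 0, 0, 0],
)

```text
time_s: 22.05
tool_pos: [620.9, -250.1, 19.4]
eef_rot: [[0.899, 0.439, 0.001], [0.439, -0.899, -0.0], [0.001, 0.001, -1.0]]
wrist_force: [0.2, 0.7, -0.0]
grip_width: 0.5
gripper_force: 0.0
```

Request:
jog_arm(
  series=[0, 0, 0, 0, 0, 0, 0, 0, 0, 0, 0, 0, 0, 0, 0, 0],
  gripper=0.15,
  newtons=30,
)

```text
time_s: 22.45
tool_pos: [621.1, -250.0, 20.3]
eef_rot: [[0.899, 0.438, 0.002], [0.438, -0.899, -0.001], [0.001, 0.001, -1.0]]
wrist_force: [-0.5, 0.3, 5.9]
grip_width: 0.282
gripper_force: 30.0
```

Request:
jog_arm(
  series=[0, 0, -30, 0, 0, 0, -45, 0, 0, 0, -45, 0, 0, 0, 0, 0],
)

```text
time_s: 22.85
tool_pos: [624.3, -251.5, 146.3]
eef_rot: [[0.899, 0.438, 0.013], [0.438, -0.899, -0.006], [0.009, 0.011, -1.0]]
wrist_force: [0.6, -1.1, -2.9]
grip_width: 0.284
gripper_force: 30.0
```

Run:
```python
from h import *
to(617,60,150,88.4)
```

```text
tcp [ 624.3 -251.5  146.3] psi 26.0 | shift [ 130.  -283.1   -5.5] yaw -1.089 dist 312.0 t 22.85 j6 41.1
```

Request:
jog_arm(
  series=[18.6, -40.4, 0, 0, 18.6, -40.4, 0, 0, 18.6, -40.4, 0, 0, 18.6, -40.4, 0, 0, 18.6, -40.4, 0, 0],
)

```text
time_s: 23.35
tool_pos: [614.3, -25.9, 137.5]
eef_rot: [[0.899, 0.438, -0.002], [0.438, -0.899, -0.0], [-0.002, -0.001, -1.0]]
wrist_force: [0.9, 0.4, -3.4]
grip_width: 0.283
gripper_force: 30.0
```

Request:
jog_arm(
  series=[18.6, -40.4, 0, 0, 18.6, -40.4, 0, 0, 0, 0, 0, -0.136, 0, 0, 0, -0.136, 0, 0, 0, -0.136],
)

```text
time_s: 23.85
tool_pos: [612.5, 62.0, 137.3]
eef_rot: [[0.646, 0.764, -0.003], [0.764, -0.646, -0.001], [-0.002, -0.002, -1.0]]
wrist_force: [0.2, -0.1, -2.6]
grip_width: 0.284
gripper_force: 30.0
```

Request:
jog_arm(
  series=[0, 0, 0, -0.136, 0, 0, 0, -0.136, 0, 0, 0, -0.136, 0, 0, 0, -0.136, 0, 0, 0, -0.136],
)

```text
time_s: 24.35
tool_pos: [612.6, 61.3, 137.3]
eef_rot: [[0.023, 1.0, -0.003], [1.0, -0.023, -0.0], [-0.0, -0.003, -1.0]]
wrist_force: [-0.2, 1.1, -2.9]
grip_width: 0.283
gripper_force: 30.0
```

Request:
jog_arm(
  series=[0, 0, 0, 0, 0, 0, 0, 0, 0, 0, 0, 0],
)

```text
time_s: 24.65
tool_pos: [613.3, 61.3, 138.4]
eef_rot: [[0.031, 1.0, -0.001], [1.0, -0.031, -0.0], [-0.0, -0.001, -1.0]]
wrist_force: [-0.8, -0.3, -2.6]
grip_width: 0.284
gripper_force: 30.0
```

Run:
```python
from h import *
W,d=look()
q=seat(W,d,(617,148),-0.027)
held(W,d,20.3)
to(q[0],q[1],26.3,90+np.degrees(q[2]/30))
for lo,hi in [(55,75),(78,92)]: blobs(lo,hi,W,d)
```

```text
seat home [615.9 145.9] yaw -1.57 res 0.056 22922
held: tool-y edges (exp -31,39) [-30.4  38.1] front tool-x (exp 40) 39.4 z 8.3 5375
[[-25.0, 39.2], [-10.0, 39.4], [10.0, 39.4], [30.0, 39.3]]
tcp [613.4  61.4 138.6] psi 88.3 | shift [ 84.6   0.  112.3] yaw -0.003 dist 141.0 t 24.7 j6 6.4
55 75 299 [539.9 147.8] [12.4 11.8] [213. 131.]
55 75 236 [524.4  86.9] [11.7 15.6] [203. 215.]
55 75 197 [780.8  10.4] [29.5  5.9] [524. 299.]
55 75 312 [768.3 -23.3] [21.8 23. ] [509. 341.]
55 75 338 [598.9 -38.4] [25.5 16.1] [306. 358.]
78 92 550 [521.5  86.1] [17.5 16.9] [187. 223.]
78 92 240 [772.  -13.1] [ 8.  21.6] [530. 341.]
```

Request:
jog_arm(
  series=[42.5, 0, 0, 0, 42.4, 0, 0, 0, 0, 0, 0, 0, 0, 0, 40, 0, 0, 0, 40, 0],
)

```text
time_s: 25.2
tool_pos: [617.2, 146.7, 59.4]
eef_rot: [[0.029, 1.0, 0.004], [1.0, -0.029, 0.0], [0.001, 0.004, -1.0]]
wrist_force: [-0.4, 0.5, -3.4]
grip_width: 0.288
gripper_force: 30.0
```

Request:
jog_arm(
  series=[0, 0, 12, 0, 0, 0, 0, 0, 0, 0, 0, 0, 0, 0, 0, 0],
)

```text
time_s: 25.6
tool_pos: [617.8, 146.4, 49.3]
eef_rot: [[0.029, 1.0, 0.004], [1.0, -0.029, 0.001], [0.001, 0.004, -1.0]]
wrist_force: [-0.5, 0.4, -2.3]
grip_width: 0.28
gripper_force: 30.0
```

Run:
```python
from h import *
to(615.9,146.2,26.3,88.43)
```

```text
tcp [617.8 146.4  49.3] psi 88.3 | shift [-0.3 -2.  23. ] yaw -0.002 dist 23.0 t 25.6 j6 14.0
```

Request:
jog_arm(
  series=[-0.3, -1, 4, 0, 0, 0, 4, 0, 0, 0, 0, 0],
)

```text
time_s: 25.9
tool_pos: [614.6, 145.9, 38.7]
eef_rot: [[0.029, 1.0, -0.001], [1.0, -0.029, -0.0], [-0.0, -0.001, -1.0]]
wrist_force: [-0.7, 0.6, -2.5]
grip_width: 0.286
gripper_force: 30.0
```

Request:
jog_arm(
  series=[0, 0, 4, 0, 0, 0, 4, 0, 0, 0, 4, 0, 0, 0, 3, 0, 0, 0, 0, 0],
)

```text
time_s: 26.4
tool_pos: [615.0, 145.9, 26.2]
eef_rot: [[0.029, 1.0, 0.0], [1.0, -0.029, -0.0], [-0.0, 0.0, -1.0]]
wrist_force: [-3.9, -1.4, 11.6]
grip_width: 0.283
gripper_force: 30.0
```

Request:
jog_arm(
  series=[0, 0, 0, 0, 0, 0, 0, 0, 0, 0, 0, 0, 0, 0, -30, 0, 0, 0, -45, 0],
  gripper=0.5,
)

```text
time_s: 26.9
tool_pos: [612.9, 145.5, 96.4]
eef_rot: [[0.029, 1.0, -0.007], [1.0, -0.029, -0.002], [-0.002, -0.007, -1.0]]
wrist_force: [0.3, 0.4, 0.4]
grip_width: 0.498
gripper_force: 0.0
```

Request:
jog_arm(
  series=[0, 0, -47, 0, 0, 0, -48, 0, -44.7, -1.3, 0, 0, -44.7, -1.3, 0, 0, -44.7, -1.3, 0, 0],
)

```text
time_s: 27.4
tool_pos: [607.1, 11.0, 194.2]
eef_rot: [[0.028, 1.0, 0.001], [1.0, -0.028, -0.0], [-0.0, 0.001, -1.0]]
wrist_force: [0.9, 0.1, 0.4]
grip_width: 0.499
gripper_force: 0.0
```

Request:
jog_arm(
  series=[-44.7, -1.3, 0, 0, -44.7, -1.3, 0, 0, -44.7, -1.3, 0, 0, -44.7, -1.3, 0, 0, -44.7, -1.3, 0, 0],
)

```text
time_s: 27.9
tool_pos: [594.0, -213.0, 193.7]
eef_rot: [[0.029, 1.0, 0.0], [1.0, -0.029, 0.0], [0.0, 0.0, -1.0]]
wrist_force: [0.8, -0.2, -0.2]
grip_width: 0.502
gripper_force: 0.0
```

Request:
jog_arm(
  series=[-44.7, -1.3, 0, 0, -44.7, -1.3, 0, 0, -44.7, -1.3, 0, 0, -44.7, -1.3, 0, 0.09, 0, 0, 0, 0],
)

```text
time_s: 28.4
tool_pos: [582.7, -395.5, 192.6]
eef_rot: [[0.125, 0.992, -0.001], [0.992, -0.125, -0.002], [-0.002, -0.0, -1.0]]
wrist_force: [0.4, 0.5, -1.3]
grip_width: 0.498
gripper_force: 0.0
```

Request:
jog_arm(
  series=[0, 0, 0, 0, 0, 0, 0, 0, 0, 0, 0, 0],
)

```text
time_s: 28.7
tool_pos: [584.2, -388.2, 194.1]
eef_rot: [[0.117, 0.993, 0.0], [0.993, -0.117, 0.0], [0.0, 0.0, -1.0]]
wrist_force: [-0.1, -0.0, 0.3]
grip_width: 0.502
gripper_force: 0.0
```

Run:
```python
from h import *
W,d=look("pics/w4.png")
to(584,-389,195,83)
hold(W,(584,-389))
blobs(46,57,W,d)
```

```text
tcp [ 584.3 -388.3  194.3] psi 83.3 | shift [-0.8 -0.2 -0.7] yaw 0.005 dist 1.0 t 28.75 j6 -27.8
head [ 584.7 -389.1] long axis 82.9 [25.1 47.4] 1171
base in head frame x [-31.   37.6] y [-41.1  37.6]
  y -40 -15 x range [-30.6  18. ]
  y 15 40 x range [-30.8  38. ]
46 57 353 [ 734. -332.] [22.7 26.5] [471. 148.]
46 57 1203 [ 584.3 -389.6] [29.7 48.3] [320. 228.]
46 57 704 [ 797.2 -428.8] [114.3  55.2] [532. 232.]
```

Request:
jog_arm(
  series=[-3, 0.5, 45, 0.005, 0, 0, 45, 0, 0, 0, 45, 0, 0, 0, 28, 0, 0, 0, 0, 0],
)

```text
time_s: 29.25
tool_pos: [581.5, -389.7, 26.2]
eef_rot: [[0.122, 0.992, -0.008], [0.992, -0.122, 0.006], [0.005, -0.009, -1.0]]
wrist_force: [-0.3, 0.2, 0.0]
grip_width: 0.502
gripper_force: 0.0
```

Request:
jog_arm(
  series=[0, 0, 12, 0, 0, 0, 0, 0],
)

```text
time_s: 29.45
tool_pos: [584.6, -392.6, 19.6]
eef_rot: [[0.123, 0.992, 0.001], [0.992, -0.123, -0.001], [-0.001, 0.001, -1.0]]
wrist_force: [-0.1, 0.4, -0.2]
grip_width: 0.499
gripper_force: 0.0
```

Request:
jog_arm(
  series=[0, 0, 0, 0, 0, 0, 0, 0, 0, 0, 0, 0, 0, 0, 0, 0],
  gripper=0.15,
  newtons=30,
)

```text
time_s: 29.85
tool_pos: [584.3, -393.2, 20.4]
eef_rot: [[0.124, 0.992, 0.001], [0.992, -0.124, -0.001], [-0.001, 0.001, -1.0]]
wrist_force: [-1.3, 0.4, 5.1]
grip_width: 0.286
gripper_force: 30.0
```

Request:
jog_arm(
  series=[0, 0, -30, 0, 0, 0, -45, 0, 0, 0, -45, 0, 0, 0, 0, 0],
)

```text
time_s: 30.25
tool_pos: [587.4, -395.1, 146.7]
eef_rot: [[0.124, 0.992, 0.012], [0.992, -0.124, -0.008], [-0.007, 0.013, -1.0]]
wrist_force: [1.0, -0.8, -2.0]
grip_width: 0.283
gripper_force: 30.0
```

Run:
```python
from h import *
to(565,268,150,83.8)
```

```text
tcp [ 587.4 -395.1  146.7] psi 82.9 | shift [ 655.2 -104.3   -9. ] yaw -0.016 dist 664.0 t 30.25 j6 -27.7
```

Request:
jog_arm(
  series=[43.7, -7, -0.5, 0, 43.7, -7, -0.5, 0, 43.7, -7, -0.5, 0, 43.7, -7, -0.5, 0, 43.7, -7, -0.5, 0],
)

```text
time_s: 30.75
tool_pos: [575.2, -169.7, 140.1]
eef_rot: [[0.124, 0.992, -0.002], [0.992, -0.124, 0.001], [0.001, -0.002, -1.0]]
wrist_force: [0.9, -0.1, -2.6]
grip_width: 0.28
gripper_force: 30.0
```

Request:
jog_arm(
  series=[43.7, -7, -0.5, 0, 43.7, -7, -0.5, 0, 43.7, -7, -0.5, 0, 43.7, -7, -0.5, 0, 43.7, -7, -0.5, 0],
)

```text
time_s: 31.25
tool_pos: [567.5, 51.2, 142.7]
eef_rot: [[0.124, 0.992, -0.002], [0.992, -0.124, -0.0], [-0.0, -0.002, -1.0]]
wrist_force: [0.6, 0.4, -2.8]
grip_width: 0.285
gripper_force: 30.0
```

Request:
jog_arm(
  series=[43.7, -7, -0.5, 0, 43.7, -7, -0.5, 0, 43.7, -7, -0.5, 0, 43.7, -7, -0.5, 0, 43.7, -7, -0.5, -0.016],
)

```text
time_s: 31.75
tool_pos: [559.9, 272.1, 145.0]
eef_rot: [[0.107, 0.994, -0.002], [0.994, -0.107, -0.001], [-0.001, -0.002, -1.0]]
wrist_force: [0.9, 0.4, -2.4]
grip_width: 0.285
gripper_force: 30.0
```

Request:
jog_arm(
  series=[0, 0, 0, 0, 0, 0, 0, 0, 0, 0, 0, 0, 0, 0, 0, 0],
)

```text
time_s: 32.15
tool_pos: [560.8, 269.2, 146.0]
eef_rot: [[0.109, 0.994, -0.001], [0.994, -0.109, -0.001], [-0.001, -0.001, -1.0]]
wrist_force: [0.0, 0.1, -2.8]
grip_width: 0.279
gripper_force: 30.0
```

Run:
```python
from h import *
W,d=look("pics/w5.png")
q=seat(W,d,(571,353),-0.108)
held(W,d,20.3)
to(q[0],q[1],26.3,90+np.degrees(q[2]/30))
for lo,hi in [(55,75),(78,92)]: blobs(lo,hi,W,d)
```

```text
seat home [570.3 351.5] yaw -6.24 res 0.056 21220
held: tool-y edges (exp -31,39) [-30.5  38.2] front tool-x (exp 40) 41.9 z 8.3 5638
[[-25.0, 41.8], [-10.0, 41.9], [10.0, 41.9], [30.0, 41.8]]
tcp [561.  269.3 146.2] psi 83.7 | shift [ 82.8   0.4 119.9] yaw -0.001 dist 146.0 t 32.2 j6 30.9
55 75 277 [494.8 359.4] [12.  11.8] [217. 134.]
55 75 209 [475.5 299.7] [10.4 16. ] [208. 215.]
55 75 892 [322.  283.6] [31.  33.6] [ 27. 255.]
78 92 516 [471.9 299.1] [17.2 17.2] [193. 224.]
78 92 545 [331.5 283.3] [15.2 24.1] [ 12. 267.]
```

Request:
jog_arm(
  series=[40.3, 0.2, 0, 0, 40.3, 0.2, 0, 0, 0, 0, 0, 0, 0, 0, 40, 0, 0, 0, 40, 0],
)

```text
time_s: 32.7
tool_pos: [571.2, 350.4, 67.0]
eef_rot: [[0.108, 0.994, 0.004], [0.994, -0.108, 0.002], [0.002, 0.003, -1.0]]
wrist_force: [-0.1, 0.3, -3.0]
grip_width: 0.283
gripper_force: 30.0
```

Request:
jog_arm(
  series=[0, 0, 20, 0, 0, 0, 0, 0, 0, 0, 0, 0, 0, 0, 0, 0],
)

```text
time_s: 33.1
tool_pos: [571.5, 351.0, 48.6]
eef_rot: [[0.108, 0.994, 0.003], [0.994, -0.108, 0.002], [0.002, 0.003, -1.0]]
wrist_force: [-0.0, 0.3, -2.2]
grip_width: 0.281
gripper_force: 30.0
```

Run:
```python
from h import *
to(570.3-.24,351.5-2.2,26.3,83.76)
```

```text
tcp [571.5 351.   48.6] psi 83.8 | shift [-1.9 -1.3 22.3] yaw 0.0 dist 22.0 t 33.1 j6 36.8
```

Request:
jog_arm(
  series=[-1, 0, 4, 0, 0, 0, 4, 0, 0, 0, 0, 0],
)

```text
time_s: 33.4
tool_pos: [569.6, 349.5, 38.2]
eef_rot: [[0.108, 0.994, -0.0], [0.994, -0.108, -0.0], [-0.0, -0.0, -1.0]]
wrist_force: [-0.5, 0.5, -1.2]
grip_width: 0.284
gripper_force: 30.0
```

Request:
jog_arm(
  series=[0, 0, 4, 0, 0, 0, 4, 0, 0, 0, 4, 0, 0, 0, 2, 0, 0, 0, 0, 0],
)

```text
time_s: 33.9
tool_pos: [569.8, 349.8, 26.2]
eef_rot: [[0.108, 0.994, 0.0], [0.994, -0.108, 0.0], [0.0, 0.0, -1.0]]
wrist_force: [-2.4, -1.5, 8.8]
grip_width: 0.28
gripper_force: 30.0
```

Request:
jog_arm(
  series=[0, 0, 0, 0, 0, 0, 0, 0, 0, 0, 0, 0, 0, 0, -30, 0, 0, 0, -45, 0],
  gripper=0.5,
)

```text
time_s: 34.4
tool_pos: [568.0, 348.6, 96.7]
eef_rot: [[0.108, 0.994, -0.007], [0.994, -0.108, -0.004], [-0.005, -0.006, -1.0]]
wrist_force: [0.9, 0.1, -0.5]
grip_width: 0.5
gripper_force: 0.0
```

Request:
jog_arm(
  series=[-20.3, -30.6, -20, 0, -20.3, -30.6, 0, 0, -20.3, -30.6, 0, 0.125, 0, 0, 0, 0.13, 0, 0, 0, 0],
)

```text
time_s: 34.9
tool_pos: [471.5, 298.9, 119.7]
eef_rot: [[0.355, 0.935, 0.001], [0.935, -0.355, 0.0], [0.0, 0.0, -1.0]]
wrist_force: [0.9, 0.2, -0.5]
grip_width: 0.499
gripper_force: 0.0
```

Request:
jog_arm(
  series=[0, 0, 0, 0, 0, 0, 0, 0],
)

```text
time_s: 35.1
tool_pos: [472.9, 299.5, 119.3]
eef_rot: [[0.353, 0.935, 0.001], [0.935, -0.353, 0.0], [0.0, 0.0, -1.0]]
wrist_force: [0.3, -0.0, -0.2]
grip_width: 0.5
gripper_force: 0.0
```

Run:
```python
from h import *
W,d=look("pics/w6.png")
to(471.9,299.1,53,69.2)
for lo,hi in [(55,75),(78,92)]: blobs(lo,hi,W,d)
save("top","pics/t3.png",(90,160,370,320),2.8)
for n,(x,y) in dict(A=(570,351),B=(616,146),C=(601.5,-28)).items():
    D=np.hypot(W[...,0]-x,W[...,1]-y);m=(D<30)&(W[...,2]>45)&(W[...,2]<75); print(n,np.median(W[m][:,2]) if m.sum()>20 else None)
```

```text
tcp [472.8 299.5 119.2] psi 69.3 | shift [-0.7 -0.7 66.2] yaw 0.001 dist 66.0 t 35.15 j6 51.9
55 75 2678 [569.8 351.9] [29.7 45.9] [427. 131.]
55 75 259 [494.7 359.6] [11.7 11.6] [318. 162.]
55 75 177 [472.3 301.8] [16.2 12.4] [318. 247.]
55 75 644 [611.3 150.2] [19.7 31.7] [543. 358.]
55 75 522 [280.4 275.2] [14.8 37.2] [ 97. 364.]
78 92 573 [471.6 299.2] [17.3 17. ] [318. 263.]
78 92 321 [309.4 299. ] [27.4  8.4] [100. 342.]
A 58.0957072294117
B 57.0849954164396
C None
```

View pics/t3.png

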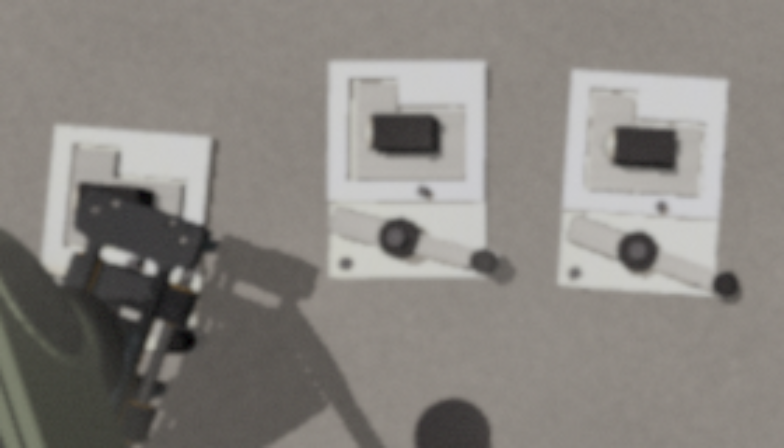

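View pics/w6.png

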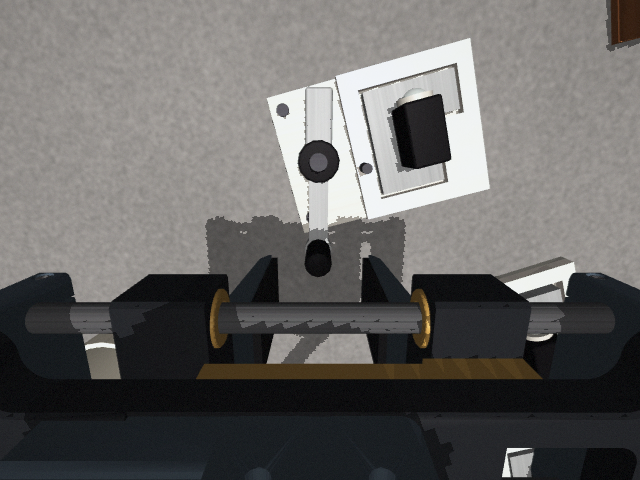

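All three holders sit in their seats with head tops at about 58 mm, the height of a fully home base. Tightening clamp A: knob at (318,258), hub at (318,162).

Request:
jog_arm(
  series=[-1, -0.5, 30, 0, 0, 0, 35, 0, 0, 0, 0, 0, 0, 0, 0, 0],
)

```text
time_s: 35.6
tool_pos: [471.4, 298.5, 54.3]
eef_rot: [[0.355, 0.935, -0.001], [0.935, -0.355, -0.001], [-0.001, -0.001, -1.0]]
wrist_force: [0.5, 0.3, -0.7]
grip_width: 0.499
gripper_force: 0.0
```

Request:
jog_arm(
  series=[0, 0, 0, 0, 0, 0, 0, 0, 0, 0, 0, 0, 0, 0, 0, 0],
  gripper=0.1,
  newtons=25,
)

```text
time_s: 36.0
tool_pos: [471.5, 298.6, 55.2]
eef_rot: [[0.355, 0.935, 0.001], [0.935, -0.355, 0.001], [0.001, 0.001, -1.0]]
wrist_force: [1.1, -0.5, 2.1]
grip_width: 0.191
gripper_force: 25.0
```

Request:
jog_arm(
  series=[0.6, -9, 0, 0.14, 0.6, -9, 0, 0.14, 0.6, -9, 0, 0.14, 0.6, -9, 0, 0.14],
)

```text
time_s: 36.4
tool_pos: [442.6, 320.0, 55.2]
eef_rot: [[0.801, 0.599, 0.001], [0.599, -0.801, 0.001], [0.001, 0.0, -1.0]]
wrist_force: [0.1, 0.2, 2.2]
grip_width: 0.193
gripper_force: 25.0
```

Request:
jog_arm(
  series=[0.6, -9, 0, 0.14, 0.6, -9, 0, 0.14, 0.6, -9, 0, 0.14, 0.6, -9, 0, 0.14, 0, 0, 0, 0],
)

```text
time_s: 36.9
tool_pos: [429.2, 354.1, 55.2]
eef_rot: [[0.996, 0.089, -0.0], [0.089, -0.996, 0.001], [0.0, -0.001, -1.0]]
wrist_force: [-2.0, 1.7, 5.3]
grip_width: 0.19
gripper_force: 25.0
```

Run:
```python
from h import *
s=observe();T=s["tool_pos"];print(np.degrees(np.arctan2(359.5-T[1],494.8-T[0])),s["wrist_force"],s["wrist_torque"]);to(*T,-32)
```

```text
4.726501489076672 [-2.04445409  1.66334275  5.28147827] [0.20855979 0.53434169 0.08700539]
tcp [429.2 354.1  55.2] psi 5.1 | shift [0. 0. 0.] yaw 0.647 dist 0.0 t 36.9 j6 123.2
```

Request:
jog_arm(
  series=[0.6, -9, 0, 0, 1.9, -8.9, 0, 0, 3.1, -8.5, 0, 0],
)

```text
time_s: 37.2
tool_pos: [430.4, 375.0, 54.5]
eef_rot: [[0.996, 0.091, -0.006], [0.091, -0.996, -0.01], [-0.007, 0.009, -1.0]]
wrist_force: [-5.6, -12.2, 11.7]
grip_width: 0.191
gripper_force: 25.0
```

Request:
jog_arm(
  series=[4.3, -8, 0, 0, 3.2, -4.7, 0, 0, 0, 0, 0, 0],
)

```text
time_s: 37.5
tool_pos: [436.4, 389.0, 54.2]
eef_rot: [[0.996, 0.09, -0.007], [0.09, -0.996, -0.008], [-0.008, 0.007, -1.0]]
wrist_force: [-7.2, -7.9, 9.5]
grip_width: 0.19
gripper_force: 25.0
```

Run:
```python
from h import *
s=observe();T=s["tool_pos"];print(np.degrees(np.arctan2(359.5-T[1],494.8-T[0])),s["wrist_force"],s["wrist_torque"])
```

```text
-26.801104912288764 [-7.21756889 -7.94511304  9.4560477 ] [-1.34587252  1.1113655  -0.35745776]
```

Request:
jog_arm(
  series=[0, 0, 0, 0, 0, 0, 0, 0, 0, 0, -30, 0, 0, 0, -36, 0],
  gripper=0.5,
)

```text
time_s: 37.9
tool_pos: [438.9, 392.2, 119.5]
eef_rot: [[0.996, 0.089, -0.002], [0.089, -0.996, -0.003], [-0.003, 0.002, -1.0]]
wrist_force: [0.5, 1.1, 0.4]
grip_width: 0.492
gripper_force: 0.0
```

Request:
jog_arm(
  series=[8.2, 44.2, 0, 0, 8.2, 44.2, 0, 0, 8.2, 44.2, 0, 0, 8.2, 44.2, 0, 0, 8.2, 44.2, 0, 0],
)

```text
time_s: 38.4
tool_pos: [500.4, 174.7, 120.6]
eef_rot: [[0.996, 0.09, 0.002], [0.09, -0.996, 0.0], [0.002, -0.0, -1.0]]
wrist_force: [0.7, 0.6, -1.1]
grip_width: 0.499
gripper_force: 0.0
```

Request:
jog_arm(
  series=[8.2, 44.2, 0, 0, 8.2, 44.2, 0, 0, 0, 0, 0, -0.132, 0, 0, 0, -0.132, 0, 0, 0, -0.132],
)

```text
time_s: 38.9
tool_pos: [524.3, 89.0, 120.5]
eef_rot: [[0.883, 0.47, 0.001], [0.47, -0.883, -0.0], [0.001, 0.001, -1.0]]
wrist_force: [0.4, 0.6, -0.9]
grip_width: 0.5
gripper_force: 0.0
```

Request:
jog_arm(
  series=[0, 0, 0, -0.132, 0, 0, 0, -0.132, 0, 0, 0, -0.132, 0, 0, 0, -0.132, 0, 0, 0, -0.132],
)

```text
time_s: 39.4
tool_pos: [524.2, 89.6, 120.5]
eef_rot: [[0.408, 0.913, 0.001], [0.913, -0.408, -0.0], [0.0, 0.001, -1.0]]
wrist_force: [0.3, -0.1, -0.2]
grip_width: 0.5
gripper_force: 0.0
```

Request:
jog_arm(
  series=[0, 0, 0, -0.132, 0, 0, 0, 0, 0, 0, 0, 0],
)

```text
time_s: 39.7
tool_pos: [523.9, 89.7, 120.4]
eef_rot: [[0.293, 0.956, 0.001], [0.956, -0.293, -0.0], [0.0, 0.001, -1.0]]
wrist_force: [0.3, -0.0, -0.1]
grip_width: 0.502
gripper_force: 0.0
```

Run:
```python
from h import *
W,d=look()
to(521.5,86.1,53,73.4)
for lo,hi in [(55,75),(78,92)]: blobs(lo,hi,W,d)
```

```text
tcp [523.9  89.7 120.4] psi 73.0 | shift [-4.1 -1.2 67.4] yaw -0.007 dist 68.0 t 39.75 j6 25.5
55 75 2591 [614.4 142.9] [26.9 44.5] [424. 140.]
55 75 262 [539.8 148. ] [11.8 11.8] [316. 167.]
55 75 183 [521.4  89.2] [16.8 11.2] [317. 251.]
78 92 567 [521.1  86.2] [17.3 17.1] [317. 267.]
```

Request:
jog_arm(
  series=[-4, -1.5, 30, 0, 0, 0, 36, 0, 0, 0, 0, 0, 0, 0, 0, 0],
)

```text
time_s: 40.15
tool_pos: [521.2, 86.4, 54.6]
eef_rot: [[0.291, 0.957, -0.001], [0.957, -0.291, -0.0], [-0.0, -0.0, -1.0]]
wrist_force: [0.3, -0.8, 1.0]
grip_width: 0.502
gripper_force: 0.0
```

Request:
jog_arm(
  series=[0, 0, 0, 0, 0, 0, 0, 0, 0, 0, 0, 0, 0, 0, 0, 0],
  gripper=0.1,
  newtons=25,
)

```text
time_s: 40.55
tool_pos: [521.4, 86.5, 55.2]
eef_rot: [[0.291, 0.957, 0.001], [0.957, -0.291, 0.0], [0.0, 0.001, -1.0]]
wrist_force: [0.8, -0.4, 2.5]
grip_width: 0.19
gripper_force: 25.0
```

Request:
jog_arm(
  series=[0.6, -9, 0, 0.14, 0.6, -9, 0, 0.14, 0.6, -9, 0, 0.14, 0.6, -9, 0, 0.14],
)

```text
time_s: 40.95
tool_pos: [491.2, 105.7, 55.2]
eef_rot: [[0.758, 0.652, 0.001], [0.652, -0.758, -0.0], [0.001, 0.001, -1.0]]
wrist_force: [0.3, 0.1, 1.7]
grip_width: 0.19
gripper_force: 25.0
```

Request:
jog_arm(
  series=[0.6, -9, 0, 0.14, 0.6, -9, 0, 0.14, 0.6, -9, 0, 0.14, 0.6, -9, 0, 0.14, 0.6, -9, 0, 0.14],
)

```text
time_s: 41.45
tool_pos: [475.0, 147.2, 55.2]
eef_rot: [[1.0, 0.01, 0.001], [0.01, -1.0, -0.0], [0.001, 0.0, -1.0]]
wrist_force: [-0.3, -0.9, 3.1]
grip_width: 0.192
gripper_force: 25.0
```

Request:
jog_arm(
  series=[0.6, -9, 0, 0, 1.9, -8.9, 0, 0, 3.1, -8.5, 0, 0],
)

```text
time_s: 41.75
tool_pos: [477.1, 170.4, 54.6]
eef_rot: [[1.0, 0.019, -0.007], [0.019, -1.0, -0.007], [-0.007, 0.006, -1.0]]
wrist_force: [-7.1, -12.4, 10.5]
grip_width: 0.192
gripper_force: 25.0
```

Run:
```python
from h import *
s=observe();T=s["tool_pos"];print(np.degrees(np.arctan2(148-T[1],539.8-T[0])),s["wrist_force"],s["wrist_torque"],s["joint_pos"][5])
```

```text
-19.62115591989457 [ -7.06196902 -12.43566121  10.4735481 ] [-2.03873142  1.04907244 -0.34194591] 107.6133907553061
```

Request:
jog_arm(
  series=[4.3, -8, 0, 0, 0, 0, 0, 0],
)

```text
time_s: 41.95
tool_pos: [481.4, 179.5, 54.4]
eef_rot: [[1.0, 0.019, -0.007], [0.019, -1.0, -0.005], [-0.007, 0.005, -1.0]]
wrist_force: [-6.4, -7.2, 8.3]
grip_width: 0.189
gripper_force: 25.0
```

Request:
jog_arm(
  series=[0, 0, 0, 0, 0, 0, 0, 0, 0, 0, -30, 0, 0, 0, -36, 0],
  gripper=0.5,
)

```text
time_s: 42.35
tool_pos: [483.6, 181.4, 119.9]
eef_rot: [[1.0, 0.017, -0.003], [0.017, -1.0, -0.001], [-0.003, 0.001, -1.0]]
wrist_force: [1.3, -0.1, 0.1]
grip_width: 0.492
gripper_force: 0.0
```

Request:
jog_arm(
  series=[2.9, 43.4, 0, 0, 2.9, 43.4, 0, 0, 2.9, 43.4, 0, 0, 2.9, 43.4, 0, 0, 2.9, 43.4, 0, 0],
)

```text
time_s: 42.85
tool_pos: [502.9, -36.8, 120.7]
eef_rot: [[1.0, 0.017, 0.002], [0.017, -1.0, 0.0], [0.002, -0.0, -1.0]]
wrist_force: [0.5, 0.1, 0.0]
grip_width: 0.501
gripper_force: 0.0
```

Request:
jog_arm(
  series=[2.9, 43.4, 0, 0, 0, 0, 0, -0.13, 0, 0, 0, -0.13, 0, 0, 0, -0.13, 0, 0, 0, -0.13],
)

```text
time_s: 43.35
tool_pos: [506.4, -78.8, 120.5]
eef_rot: [[0.857, 0.516, 0.001], [0.516, -0.857, 0.0], [0.001, 0.0, -1.0]]
wrist_force: [-0.1, 0.7, -0.2]
grip_width: 0.502
gripper_force: 0.0
```

Request:
jog_arm(
  series=[0, 0, 0, -0.13, 0, 0, 0, -0.13, 0, 0, 0, -0.13, 0, 0, 0, -0.13, 0, 0, 0, -0.13],
)

```text
time_s: 43.85
tool_pos: [506.5, -78.5, 120.5]
eef_rot: [[0.369, 0.929, 0.001], [0.929, -0.369, 0.0], [0.0, 0.001, -1.0]]
wrist_force: [-0.6, 0.5, -0.3]
grip_width: 0.5
gripper_force: 0.0
```

Request:
jog_arm(
  series=[0, 0, 0, 0, 0, 0, 0, 0],
)

```text
time_s: 44.05
tool_pos: [506.2, -78.6, 120.5]
eef_rot: [[0.377, 0.926, 0.001], [0.926, -0.377, -0.0], [0.0, 0.001, -1.0]]
wrist_force: [0.4, 0.5, -0.2]
grip_width: 0.497
gripper_force: 0.0
```

Run:
```python
from h import *
W,d=look()
to(501.7,-80.8,53,68)
for lo,hi in [(55,75),(78,92)]: blobs(lo,hi,W,d)
```

```text
tcp [506.2 -78.6 120.5] psi 67.8 | shift [-3.7 -3.3 67.5] yaw -0.003 dist 68.0 t 44.1 j6 12.0
55 75 2639 [599.6 -27.9] [28.9 45.2] [419. 133.]
55 75 259 [525.7 -20.7] [11.8 11.7] [313. 166.]
55 75 184 [501.6 -78. ] [16.9 12.2] [314. 250.]
78 92 566 [501.4 -80.6] [17.3 17.1] [313. 267.]
```

Request:
jog_arm(
  series=[-4, -3.5, 30, 0, 0, 0, 36, 0, 0, 0, 0, 0, 0, 0, 0, 0],
)

```text
time_s: 44.5
tool_pos: [501.4, -81.0, 54.7]
eef_rot: [[0.376, 0.927, -0.0], [0.927, -0.376, 0.0], [-0.0, -0.0, -1.0]]
wrist_force: [-0.8, 0.6, 0.4]
grip_width: 0.5
gripper_force: 0.0
```

Request:
jog_arm(
  series=[0, 0, 0, 0, 0, 0, 0, 0, 0, 0, 0, 0, 0, 0, 0, 0],
  gripper=0.1,
  newtons=25,
)

```text
time_s: 44.9
tool_pos: [501.5, -81.1, 55.2]
eef_rot: [[0.376, 0.927, 0.001], [0.927, -0.376, -0.0], [0.0, 0.001, -1.0]]
wrist_force: [0.5, -0.3, 2.3]
grip_width: 0.189
gripper_force: 25.0
```

Request:
jog_arm(
  series=[0.6, -9, 0, 0.14, 0.6, -9, 0, 0.14, 0.6, -9, 0, 0.14, 0.6, -9, 0, 0.14],
)

```text
time_s: 45.3
tool_pos: [473.0, -59.2, 55.2]
eef_rot: [[0.814, 0.581, 0.001], [0.581, -0.814, -0.001], [0.0, 0.001, -1.0]]
wrist_force: [-0.9, 0.3, 2.7]
grip_width: 0.194
gripper_force: 25.0
```

Request:
jog_arm(
  series=[0.6, -9, 0, 0.14, 0.6, -9, 0, 0.14, 0.6, -9, 0, 0.14, 0.6, -9, 0, 0.14, 0.6, -9, 0, 0.14],
)

```text
time_s: 45.8
tool_pos: [460.3, -16.2, 55.1]
eef_rot: [[0.997, -0.08, -0.0], [-0.08, -0.997, -0.0], [-0.0, 0.0, -1.0]]
wrist_force: [-1.2, 1.4, 4.7]
grip_width: 0.192
gripper_force: 25.0
```

Request:
jog_arm(
  series=[0.6, -9, 0, 0, 1.9, -8.9, 0, 0, 3.1, -8.5, 0, 0],
)

```text
time_s: 46.1
tool_pos: [465.2, 7.3, 54.7]
eef_rot: [[0.997, -0.071, -0.007], [-0.071, -0.997, -0.005], [-0.006, 0.005, -1.0]]
wrist_force: [-6.9, -10.3, 8.3]
grip_width: 0.19
gripper_force: 25.0
```

Request:
jog_arm(
  series=[4.3, -8, 0, 0, 0, 0, 0, 0],
)

```text
time_s: 46.3
tool_pos: [470.5, 15.9, 54.5]
eef_rot: [[0.997, -0.071, -0.006], [-0.071, -0.997, -0.003], [-0.006, 0.003, -1.0]]
wrist_force: [-6.2, -4.6, 7.2]
grip_width: 0.193
gripper_force: 25.0
```

Run:
```python
from h import *
s=observe();T=s["tool_pos"];print(np.degrees(np.arctan2(-20.8-T[1],525.7-T[0])),s["wrist_force"],s["joint_pos"][5])
```

```text
-33.627118226155154 [-6.24973325 -4.56178317  7.16174387] 94.87895518733447
```

Request:
jog_arm(
  series=[0, 0, 0, 0, 0, 0, 0, 0, 0, 0, -30, 0, 0, 0, -45, 0, 0, 0, -45, 0],
  gripper=0.5,
)

```text
time_s: 46.8
tool_pos: [473.2, 17.1, 175.6]
eef_rot: [[0.997, -0.073, -0.001], [-0.073, -0.997, 0.0], [-0.001, -0.0, -1.0]]
wrist_force: [1.1, 0.3, -0.3]
grip_width: 0.492
gripper_force: 0.0
```

Request:
jog_arm(
  series=[0, 45, 0, 0, 0, 45, 0, 0, 0, 45, 0, 0, 0, 45, 0, 0, 0, 45, 0, 0],
)

```text
time_s: 47.3
tool_pos: [456.8, -209.2, 174.8]
eef_rot: [[0.997, -0.073, 0.002], [-0.073, -0.997, -0.0], [0.002, 0.0, -1.0]]
wrist_force: [1.7, -0.1, 0.2]
grip_width: 0.498
gripper_force: 0.0
```

Request:
jog_arm(
  series=[0, 45, 0, 0, 0, 45, 0, 0, 0, 45, 0, 0, 0, 0, 0, 0, 0, 0, 0, 0],
)

```text
time_s: 47.8
tool_pos: [446.5, -342.6, 174.1]
eef_rot: [[0.997, -0.076, 0.0], [-0.076, -0.997, 0.001], [-0.0, -0.001, -1.0]]
wrist_force: [-0.3, 1.0, 0.4]
grip_width: 0.496
gripper_force: 0.0
```

Run:
```python
from h import *
im,d=save("top","pics/t4.png",(90,160,370,320),2.8);W=world("top",d);f=np.load("top0.npz")
for u,v in [(247,190)]:pass
for n,c in dict(A=(572,353),B=(618,147),C=(604,-27)).items(): r=head(W,c);print(n,r[0].round(1),np.round(r[2],1),np.degrees(np.arctan2(r[1][1],r[1][0])).round(1),r[4].round(1))
blobs(78,92,W,d,20); blobs(55,75,W,d,15)
print(observe()["time_s"])
```

```text
A [572.4 355.8] [26.1 51.9] 84.3 57.8
B [616.  147.9] [24.7 52.6] 88.7 57.7
C [588.9 -21.4] [51.  53.3] -5.3 57.7
78 92 57 [ 823.9 -533. ] [16.8 79.2] [577.  90.]
78 92 48 [778.9 -10.8] [21.2 27.4] [309. 122.]
78 92 70 [484.7 179.5] [17.2 16.8] [214. 274.]
78 92 68 [473.8  16. ] [15.4 15.4] [299. 278.]
78 92 75 [438.5 388.2] [17.5 16.2] [105. 301.]
78 92 86 [411.3 581.4] [47.5 19.2] [  4. 319.]
78 92 321 [305.4 270.1] [68.4 69.4] [166. 372.]
55 75 6436 [ 822.6 -517.9] [160.3 237.8] [565.  95.]
55 75 274 [782.3 -10.4] [49.2 47.9] [309. 123.]
55 75 72 [ 738.2 -329.2] [16.8 16.6] [472. 138.]
55 75 285 [616.1 144.9] [25.1 46.1] [233. 207.]
55 75 276 [601.8 -26.5] [28.6 41.9] [319. 212.]
55 75 289 [572.2 352.4] [28.7 45.9] [128. 232.]
55 75 35 [543.2 148.8] [12.2 10.7] [231. 244.]
55 75 28 [527.8 -18.7] [9.9 9.9] [317. 250.]
55 75 40 [496.8 359.6] [10.  13.9] [123. 270.]
55 75 17 [485.2 174.8] [15.8  7.4] [219. 274.]
55 75 26 [ 433.2 -636.7] [10.6  4.9] [637. 290.]
55 75 197 [419.  589.1] [76.  32.9] [  7. 314.]
55 75 33 [438.3 383.1] [15.7  7.7] [112. 300.]
55 75 51 [319.1 252.9] [38.3 32.8] [182. 359.]
55 75 153 [303.5 275.5] [56.3 50.9] [161. 374.]
47.85
```

View pics/t4.png

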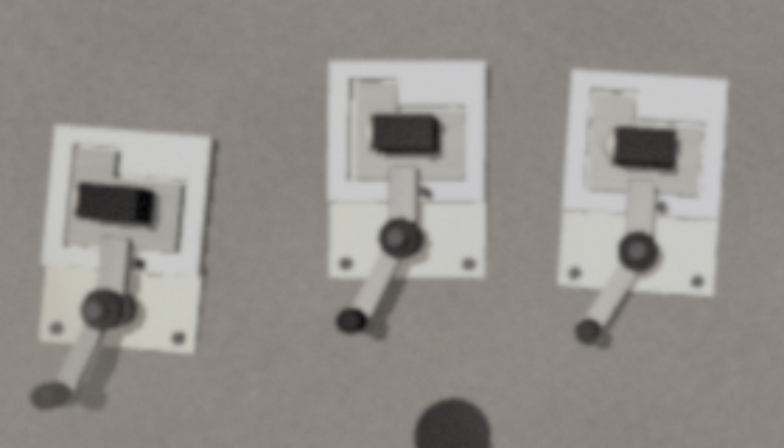

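The picture shows all three holders home. Tongues lie straight over the bases at (117,255), (403,185) and (642,200), and the levers are bent about 20–28° out of line. The gripper is clear, so I'm handing in.

```bash
python3 -c "
from rig import arm
print(arm.job_done())"
```

```text
the job is handed in; nothing more can be done
None
```

All three holders are home in their own seats, and all three clamps are tightened to their stops with the levers slipped about 20–28°; the job is handed in at about 48 s, but no verdict was returned.

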